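# Empty the pod bagging machine's catch tray into the tote

## Task

Empty the bagging machine: slide the blue tote square up against the docking plate below the catch tray, swing the lever all the way towards you so that the front flap hangs down over the tote, and rake all three foil sachets out of the tray, also those lying under the machine's head, down the flap into the tote. Then swing the lever back until the flap is fully up again and leave the tote docked. Press the sachets only lightly, let none fall on the table, and do not disturb the mug and the two jars.

Things in the scene. Friction and masses are not known exactly. Their poses are not given: they have to be found in the camera images.
- tray_front (a point): Fixed white bagging machine: middle of the front edge of its steel catch tray, on the tray's floor (100 mm above the table), 4 mm above the flap's hinge axis. Axes: x level into the machine (away from the robot), y left along the hinge, z up; all machine measures are in this frame. The tray's floor is level, 96 mm wide between side walls that rise 31 mm (36 mm with their rolled edges).
- tray_back (a point): Middle of the rear edge of the tray's floor, at x = 165 mm from tray_front, same axes. Here stands the machine's column, 180 mm wide, 282 mm higher than the floor (a film reel on top reaches 370 mm).
- head_edge (a point): Middle of the lower front edge of the machine's head, which overhangs the rear of the tray: at x = 117 mm, z = +173 mm from tray_front; from there the head (150 mm wide) goes back to the column and up to z = +285 mm. A gripper pointing straight down meets the head before its fingers get over the rear sachet; one tilted by 25 degrees or more, fingertips away from the robot, does not.
- dock_face (a point): Middle of the front face of the grey, rigid docking plate below the tray: 150 mm wide, from 10 to 70 mm above the table; this point is at x = 4 mm, z = -60 mm from tray_front. Facing -x. Docked, the tote has one long side flat against it.
- flap (a joint): Angle of the front flap, a steel sheet 96 mm wide, 46 mm long, hinged at its lower edge on the tray's front edge. 0 = up, leaning outwards 40 degrees; 1.571 = open, 40 degrees below level, reaching 35 mm out and 30 mm down from the hinge, inside the rim of a docked tote. Rigid stop at each end; friction (about 0.06 N m, 1 to 3 N at the lever) holds it where it is left.
- lever_knob (a point): Centre of the red ball (20 mm across) on the flap's hand lever: an 8 mm rod, 52 mm from hinge axis to ball centre, free outside the tray at y = +102 mm. Flap up: it leans 45 degrees from upright away from the robot, ball at x = +37, z = +33 mm from tray_front; open: 45 degrees towards the robot, x = -37, z = +33 mm. Follow the ball's arc: pushed along a level line it can bind.
- tote_mid (a point): Middle of the loose blue open tote (39 mm above its underside): outside 130 mm (its x) by 190 mm (its y), 78 mm high, about 0.3 kg. Walls 5 mm; rim all round 9 mm thick, 12 mm high, flush with the outer size; inner floor 5 mm up. It can be pinched over the rim and slid. Docked, its middle is 65 mm in front of dock_face, in line and square with it.
- tote_grip (a point): Middle of the top of the tote's rim on the short side at its own -y, 90.5 mm from the tote's middle: a place to pinch the rim (9 mm thick, along the tote's y) with the fingertips about 20 mm below the rim's top.
- sachet_front_mid (a point): Centre of a flat gold-brown foil sachet with a coffee pod in it, 64x64x11 mm, about 25 g, rigid, z axis through its thickness, smooth: it slides easily on the steel and on other sachets; lies on the tray's floor behind the flap.
- sachet_rear_mid (a point): Centre of a flat gold-brown foil sachet with a coffee pod in it, 64x64x11 mm, about 25 g, rigid, z axis through its thickness, smooth: it slides easily on the steel and on other sachets; lies on the tray's floor at the rear, under the head, too close to the column (0 to 15 mm) for a finger to get behind it.
- sachet_top_mid (a point): Centre of a flat gold-brown foil sachet with a coffee pod in it, 64x64x11 mm, about 25 g, rigid, z axis through its thickness, smooth: it slides easily on the steel and on other sachets; lies flat on top of the rear sachet, half a centimetre to two further forward.
- mug: Bystander, loose on the table: pink and white mug, 90x122x105 mm, upright; origin under its middle on the table.
- jar: Bystander, loose on the table: glass jar with a black lid, 65 mm across, 86 mm high; origin at the middle of its foot.
- spice: Bystander, loose on the table: spice jar with a red cap, 44 mm across, 105 mm high; origin at the middle of its foot.
Mind the look-alikes: they are no part of the job. Leave any purple look-alike of the part that bears sachet_top_mid alone.

How it is judged:
By the outcome, as a careful person would: the job done as asked, in the order asked, and still so for the second after the job is handed in, with the robot touching nothing.
It also fails if it takes over 72 s, if anything falls off the work surface, if the arm or the gripper's body presses on something with over 40 N, if the wrist force passes 120 N, or if a joint passes its speed limit or range.

## Robot

A 6-joint arm with a two-finger parallel gripper is mounted at the origin on a cart in front of the work surface, level with it; the furniture and walls round the work are solid. World frame = base frame: x ahead of the robot, y to its left, z up, the work surface at z = 0. Lengths are in mm, angles in rad, forces in N, time in s.
With the tool pointing down it reaches from about 350 to 775 mm from the base axis. Payload 7.3 kg.
Tool frame: the origin (TCP) lies at the very end of the fingers, on their centre line; the grasp point (between the pads) lies 19 mm behind it; z points along the fingers, y is the line along which they close (so a half turn about z gives the same grasp; the last joint's range is limited). The gripper opens to 92 mm and grips with 3 to 60 N. Pads are 19 mm wide; open, the fingers measure 130 mm over their backs; the gripper's body (75 mm by 190 mm) begins 47 mm behind the grasp point.
Start: joints at [-1.249, 0.342, 1.524, -0, 1.275, -0.146], TCP at [236.76, -468.607, 194.641] pointing down, gripper open.
Joint ranges: [-2.53, 2.53], [-0.77, 2.02], [0.04, 2.7], [-1, 4.14], [0.28, 2.66], [-3.11, 3.11]. Speed limits (rad/s): [2.57, 2.57, 3.14, 3.14, 3.14, 3.14].

## Interface

Orientations are given as [roll, pitch, yaw] about the fixed x, y, z axes, in that order (R = Rz(yaw) Ry(pitch) Rx(roll)).
In Python, from plant import get_obs, capture, close_job gives the robot as it stands. The module is installed in compiled form; this text tells all that it offers.
- The arm moves only by the shell command python3 -m handwheel 'ROWS'. ROWS is JSON, a list of rows, each a list of 3 entries, a list of its own where there are three numbers: the turn, a rotation vector about the tool's x, y, z in degrees, then the shift along the tool's x, y, z in m, then the opening, from 0 (shut) to 1 (fully open). A call has 1 to 12 rows; each row is the pose to reach, as a shift and turn from the pose commanded when the call began, along the tool's axes at that moment; what a row does not reach only later rows make up. A row lasts 1/10 s, in which the tool goes at most 50 mm and 8.59 degrees, less where a joint would pass 70% of its speed; a pose out of reach is approached as far as the arm can. A call with a gripper value outside its range is refused whole. The fingers move at their own pace and stop on an object; the grip force is fixed at half the most. Time passes only in rows, so rows that repeat a pose let the fingers close. It gives the time, the measured TCP pose, the force, the opening and the grip force at its end, in the units of the state.
- get_obs(): the state, without advancing time (a new reading comes with each control period).
- capture(name): name is "scene" or "top" or "wrist"; returns a dict with "image" (480x640x3 uint8, red, green, blue), "depth" (480x640 float32, mm along the optical axis (not along the pixel's ray), 0 where there is no reading), "fx", "fy", "cx", "cy" (pixels), "camera_from_world" (4x4, takes a point from world to camera coordinates). Camera axes: x right, y down, z forward; pixel columns grow to the right and rows downward; lengths in mm; the calibration is good to about 2 mm. A picture is of the moment at which its call begins.
- close_job(): hands the job in; it is judged then, once.
The state is a dict: "time": time; "joint_positions": joint angles; "dq": joint speeds; "tau": joint torques, N m; "tool_pos": TCP position; "tcp_rot": TCP orientation; "contact_force": force on the tool from outside, world axes, zero at the start; "moment": the same for the moment, N m; "grip_width": finger opening in mm; "finger_force": force on a finger pad.
Only numpy, scipy, OpenCV 4.12 (cv2) and the standard library are available. Lean on these libraries where they do the work, as an engineer would, in place of code of your own. Each camera call takes 0.05 s, during which the arm holds its last target. There are 200 camera calls.

## Working session

There is one attempt and no reset: what is moved stays moved. The work goes in short steps, Python scripts to look and compute and a shell command to move; the robot and the scene stay as the last step left them, time stands still between calls to the robot, and variables do not carry over. Pictures are saved under pics/ and viewed, at most 10 in all, crops included, and the job is handed in when it is done.

```bash
mkdir -p pics
cat > h.py <<'E'
import numpy as np, cv2
from plant import get_obs, capture
def snap(n,f):
    c=capture(n); cv2.imwrite('pics/'+f+'.png',c['image'][:,:,::-1]); np.savez('pics/'+f,**{k:np.array(v) for k,v in c.items()}); return c
def pts(c):
    d=c['depth'].astype(float); v,u=np.mgrid[:480,:640]
    P=np.stack([(u-c['cx'])/c['fx']*d,(v-c['cy'])/c['fy']*d,d],-1)
    T=np.linalg.inv(c['camera_from_world']); W=P@T[:3,:3].T+T[:3,3]; W[d==0]=np.nan; return W
E
python3 - <<'E'
from h import *
for n in ['scene','top']:
    c=snap(n,n+'0'); T=np.linalg.inv(c['camera_from_world']); print(n,T.round(2).tolist(),c['fx'],(c['depth']==0).mean())
print(get_obs())
a=cv2.imread('pics/scene0.png');b=cv2.imread('pics/top0.png')
E
```

```text
scene [[0.3, -0.55, 0.78, -687.52], [-0.95, -0.17, 0.25, -454.34], [-0.01, -0.82, -0.57, 1076.0], [0.0, 0.0, 0.0, 1.0]] 603.555986002158 0.00390625
top [[0.01, -0.99, 0.12, 377.94], [-1.0, -0.01, -0.02, -36.0], [0.02, -0.12, -0.99, 1515.21], [0.0, 0.0, 0.0, 1.0]] 566.9392556477347 0.004147135416666667
{'time': 0.1, 'joint_positions': array([-1.24900084e+00,  3.42652679e-01,  1.52491636e+00,  1.54492951e-05,
        1.27543939e+00, -1.46003155e-01]), 'dq': array([ 0.00012347, -0.00085667, -0.0045067 , -0.0002402 , -0.0003549 ,
        0.00067236]), 'tau': array([ 1.84245015e-03, -4.32004380e+01, -2.44693619e+01,  7.19704432e-02,
        5.25564118e-02, -4.80679773e-05]), 'tool_pos': array([ 236.62387451, -468.18350039,  194.01649417]), 'tcp_rot': array([-3.14019410e+00, -2.20589567e-04,  4.67793980e-01]), 'contact_force': array([0.53764242, 0.18690709, 0.5238603 ]), 'moment': array([-0.01640483,  0.0148766 ,  0.02304303]), 'finger_force': 0.0, 'grip_width': 91.4364332384693}
```

View pics/scene0.png

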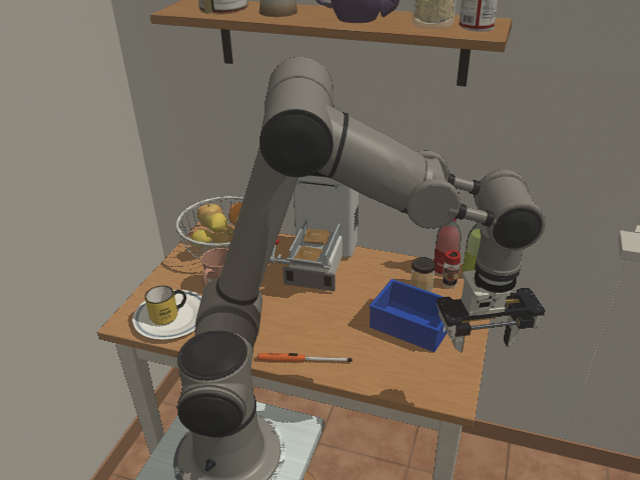

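View pics/top0.png

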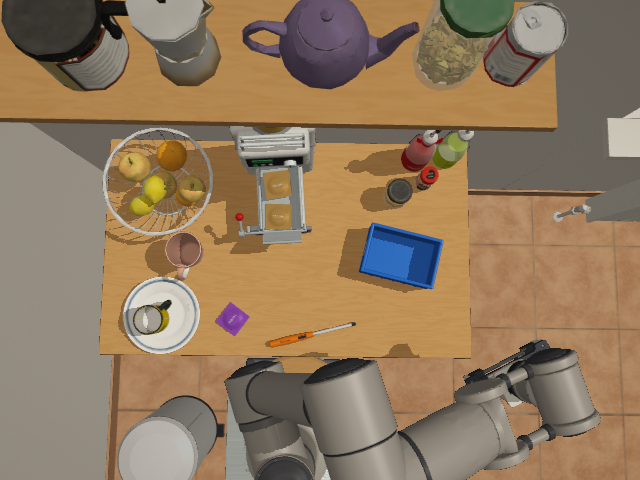

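The scene view shows the machine at (320,230), the tote at (412,313) and the arm on the right. In the top view the tray is at (280,205), the red knob at (239,217), the tote at (400,256), the mug at (183,250), the jars at (399,192) and (428,178), and the purple decoy at (232,319).

Run:
```python
from h import *
c=dict(np.load('pics/top0.npz')); W=pts(c); im=c['image']; hsv=cv2.cvtColor(im,cv2.COLOR_RGB2HSV).astype(int)
H,S,V=hsv[...,0],hsv[...,1],hsv[...,2]; v,u=np.mgrid[:480,:640]
def box(a,b,cc,d): return (u>=a)&(u<=b)&(v>=cc)&(v<=d)
def rect(m):
    p=W[m][:,:2].astype(np.float32); (x,y),(w,h),a=cv2.minAreaRect(p); return np.round([x,y,w,h,a],1)
print('table z',np.nanmedian(W[box(300,340,260,310)][:,2]))
m=box(350,450,215,295)&(H>105)&(H<130)&(S>120); z=W[...,2]
print('tote',rect(m&(z>70)),np.nanpercentile(z[m],[50,95,99]), rect(m))
m=box(232,247,208,226)&((H<8)|(H>172))&(S>150); print('knob',np.nanmedian(W[m],0),m.sum(),np.nanmax(W[m][:,2]))
m=box(240,320,155,250); mm=m&(z>124)&(z<140); print('walls',rect(mm),mm.sum())
for r in range(160,250,4): 
    s=mm[r]; 
    if s.any(): uu=np.where(s)[0]; print(r,[(int(k),*W[r,k].round(0)) for k in uu][:14][::2])
cs=box(255,310,165,235)&(H>8)&(H<25)&(S>90)&(z>98)&(z<130)
n,l,st,ce=cv2.connectedComponentsWithStats(cs.astype(np.uint8))
for i in range(1,n):
    if st[i,4]>40: print('sachet',ce[i],st[i],np.nanpercentile(W[l==i][:,2],[5,50,95]),rect(l==i))
for nme,b in dict(mug=(160,205,230,282),jar=(385,415,175,212),spice=(413,440,162,192)).items():
    q=box(*b)&(z>40); print(nme,rect(q),np.nanmax(z[q]))
i2=cv2.resize(im[140:300,200:460][:,:,::-1],None,fx=3,fy=3,interpolation=cv2.INTER_CUBIC); cv2.imwrite('pics/c1.png',i2)
```

```text
table z 0.30898111415694984
tote [ 503.4 -283.7  189.6  129.4   76.8] [ 7.42951372 80.00249699 82.588505  ] [ 502.5 -283.8  187.5  125.4   76. ]
knob [587.82217911 125.89096152 139.08650744] 50 147.9693065608708
walls [635.7  39.5 158.  234.   82.8] 573
160 [(310, np.float64(734.0), np.float64(-46.0), np.float64(133.0)), (312, np.float64(736.0), np.float64(-51.0), np.float64(125.0))]
168 [(257, np.float64(710.0), np.float64(85.0), np.float64(136.0)), (259, np.float64(711.0), np.float64(80.0), np.float64(135.0)), (299, np.float64(712.0), np.float64(-19.0), np.float64(135.0))]
172 [(257, np.float64(701.0), np.float64(85.0), np.float64(134.0)), (259, np.float64(702.0), np.float64(81.0), np.float64(129.0)), (299, np.float64(702.0), np.float64(-19.0), np.float64(137.0))]
176 [(258, np.float64(690.0), np.float64(82.0), np.float64(135.0)), (298, np.float64(692.0), np.float64(-17.0), np.float64(134.0)), (300, np.float64(692.0), np.float64(-22.0), np.float64(136.0))]
180 [(258, np.float64(680.0), np.float64(82.0), np.float64(135.0)), (272, np.float64(683.0), np.float64(48.0), np.float64(127.0
[... 2984 characters left out ...]
30.0)), (274, np.float64(532.0), np.float64(40.0), np.float64(130.0)), (276, np.float64(532.0), np.float64(35.0), np.float64(130.0))]
244 [(263, np.float64(521.0), np.float64(66.0), np.float64(136.0)), (265, np.float64(522.0), np.float64(62.0), np.float64(130.0))]
sachet [277.15982405 184.1026393 ] [263 170  29  30 682] [106.58002941 117.66447655 123.99508103] [675.1  35.7  71.6  66.3   8. ]
sachet [278.10914928 216.06902087] [265 204  27  26 623] [101.36164918 107.63608743 113.41160197] [595.6  32.3  63.3  63.9  88.5]
mug [500.7 266.1 125.9  89.7  14.7] 121.03129901574994
jar [ 668.7 -278.1   63.3   64.5    7.4] 96.16556492943278
spice [ 719.  -357.9   63.7   82.2    8.5] 115.99019009097697
```

View pics/c1.png

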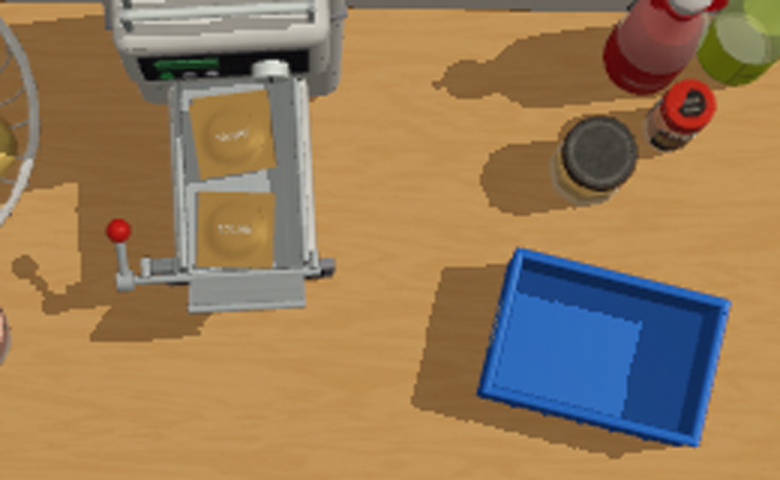

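The crop confirms the lever leaning back (ball at 118,230), the flap up, and the sachets at (230,135) and (235,230). My estimate is tray_front ≈ (560,22,100) with yaw 4° and the tote at (503,-284) with yaw -13.2°. Next: the pinch on the tote.

```bash
cat >> h.py <<'E'
from scipy.spatial.transform import Rotation as Ro
TF=np.array([560.,21.8,100.]); MY=4.0
MR=Ro.from_euler('z',MY,degrees=True)
def mach(x,y,z): return TF+MR.apply([x,y,z])
def go(p,tilt,yaw,ref=None):
    """print turn(deg)/shift(m) in tool axes from current pose; tilt,yaw in deg (world)"""
    o=get_obs(); R0=Ro.from_euler('xyz',o['tcp_rot']); R1=Ro.from_euler('xyz',[180,-tilt,yaw],degrees=True)
    r=(R0.inv()*R1).as_rotvec(degrees=True); s=R0.inv().apply(np.array(p)-o['tool_pos'])
    print(r.round(1).tolist(),(s/1000).round(4).tolist(),'rows',int(np.ceil(max(np.linalg.norm(r)/8.5,np.linalg.norm(s)/48))),'dp',(np.array(p)-o['tool_pos']).round(1))
E
python3 - <<'E'
from h import *
go([482.7,-371.8,125],25,-13.2)
E
```

```text
[-8.8, 24.0, 39.3] [0.2631, 0.025, 0.069] rows 6 dp [246.1  96.4 -69. ]
```

```bash
python3 -m handwheel '[[[-8.8,24,39.3],[0.263,0.025,0.069],0.5],[[-8.8,24,39.3],[0.263,0.025,0.069],0.5],[[-8.8,24,39.3],[0.263,0.025,0.069],0.5],[[-8.8,24,39.3],[0.263,0.025,0.069],0.5],[[-8.8,24,39.3],[0.263,0.025,0.069],0.5],[[-8.8,24,39.3],[0.263,0.025,0.069],0.5],[[-8.8,24,39.3],[0.263,0.025,0.069],0.5],[[-8.8,24,39.3],[0.263,0.025,0.069],0.5],[[-8.8,24,39.3],[0.263,0.025,0.069],0.5]]'
python3 - <<'E'
from h import *
go([482.7,-371.8,58],25,-13.2)
snap('wrist','w1')
E
```

```text
time: 1.0
tool_pos: [482.4, -373.5, 126.2]
tcp_rot: [3.139, -0.438, -0.228]
contact_force: [-0.4, 0.1, -0.1]
grip_width: 45.7
finger_force: 0.0
[0.1, -0.1, 0.1] [-0.029, -0.0019, 0.0618] rows 2 dp [  0.3   1.7 -68.2]
```

View pics/w1.png

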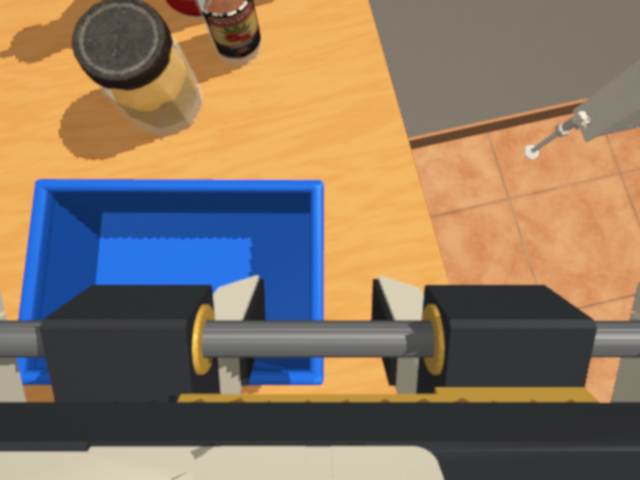

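The wrist view shows the tote's short rim at u≈318, between the fingertips (255 and 385) and square with the tool, so I can lower and close.

```bash
python3 -m handwheel '[[[0,0,0],[-0.015,-0.002,0.031],0.5],[[0,0,0],[-0.029,-0.002,0.062],0.5],[[0,0,0],[-0.029,-0.002,0.062],0.5],[[0,0,0],[-0.029,-0.002,0.062],0.2],[[0,0,0],[-0.029,-0.002,0.062],0],[[0,0,0],[-0.029,-0.002,0.062],0],[[0,0,0],[-0.029,-0.002,0.062],0],[[0,0,0],[-0.029,-0.002,0.062],0],[[0,0,0],[-0.029,-0.002,0.062],0]]'
python3 - <<'E'
from h import *
# grip relative to tote mid: (dx along pads,-90.5)
o=get_obs(); d=o['tool_pos'][:2]-[503.4,-283.7]; a=Ro.from_euler('z',-13.2,degrees=True)
rel=a.inv().apply([*d,0]); rel[1]=-90.5; print(rel)
for gap in (40,8):
    p=mach(-61-gap,0,0)+MR.apply(rel); p[2]=o['tool_pos'][2]+1; print(p); go(p,25,4)
E
```

```text
time: 1.95
tool_pos: [483.3, -370.5, 57.6]
tcp_rot: [3.14, -0.438, -0.229]
contact_force: [0.1, 0.1, 0.2]
grip_width: 3.2
finger_force: 0.0
[  0.2734912 -90.5         0.       ]
[465.83181679 -75.50587262  58.62012319]
[7.3, -0.1, -15.5] [-0.0756, -0.2833, -0.037] rows 7 dp [-17.5 295.    1. ]
[497.75386639 -73.27366546  58.62012319]
[7.3, -0.1, -15.5] [-0.0479, -0.2927, -0.0241] rows 7 dp [ 14.4 297.3   1. ]
```

Run:
```python
from h import *
c=snap('scene','s1'); i=c['image'][220:400,330:560][:,:,::-1]; cv2.imwrite('pics/s1c.png',cv2.resize(i,None,fx=3,fy=3))
c=snap('top','t1'); W=pts(c); h=cv2.cvtColor(c['image'],cv2.COLOR_RGB2HSV); m=(h[...,0]>105)&(h[...,0]<130)&(h[...,1]>120)&(W[...,2]>70)&(W[...,2]<95)
m[:215]=0; m[300:]=0
print(cv2.minAreaRect(W[m][:,:2].astype(np.float32)), get_obs()['grip_width'],get_obs()['finger_force'])
```

```text
((503.321044921875, -283.5499267578125), (189.5306854248047, 128.84329223632812), 76.73686218261719) 0.6267384820401636 0.0
```

View pics/s1c.png

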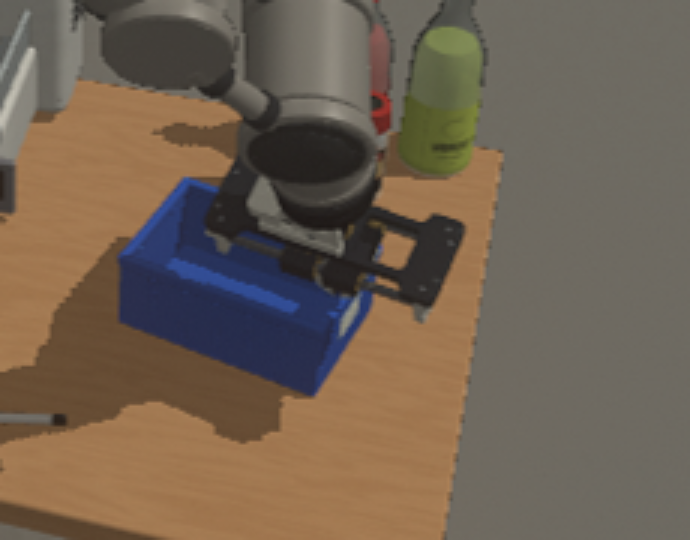

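Run:
```python
from h import *
c=snap('wrist','w2'); W=pts(c); o=get_obs(); print(o['grip_width'],o['finger_force'],o['contact_force'])
```

```text
-0.0053211571037230145 0.0 [-0.42406048  0.62099771  0.37414684]
```

View pics/w2.png

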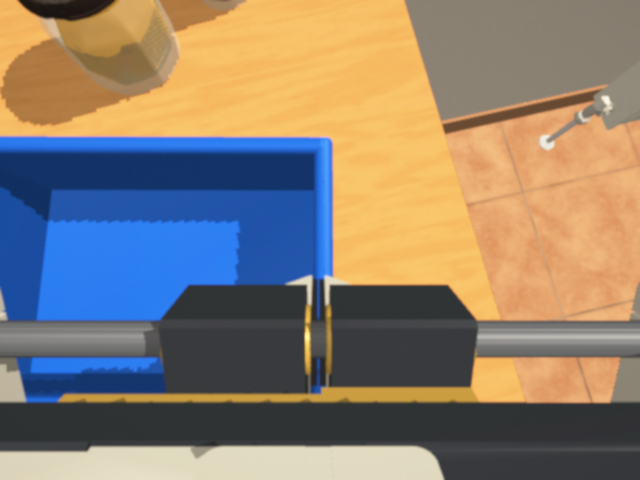

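The wrist view shows the rim running to u≈323, with the finger tips meeting at about (313..327, 283). The picture doesn't settle whether the rim is held, so I'll probe colours and depth there.

Run:
```python
from h import *
c=dict(np.load('pics/w2.npz')); W=pts(c)
for v in (270,276,280,284,290,330): print(v,[(u,c['image'][v,u].tolist(),W[v,u].round(0).tolist()) for u in range(306,337,3)])
c=dict(np.load('pics/w1.npz')); W=pts(c)
for v in (280,300,320,390): print(v,[(u,c['image'][v,u].tolist(),W[v,u].round(0).tolist()) for u in (235,243,250,258,312,320)])
```

```text
270 [(306, [36, 86, 173], [489.0, -363.0, 3.0]), (309, [35, 86, 173], [489.0, -365.0, 3.0]), (312, [34, 84, 167], [488.0, -367.0, 4.0]), (315, [28, 84, 175], [482.0, -368.0, 76.0]), (318, [37, 109, 223], [482.0, -369.0, 76.0]), (321, [44, 125, 239], [481.0, -371.0, 76.0]), (324, [54, 132, 243], [481.0, -372.0, 77.0]), (327, [66, 146, 249], [481.0, -373.0, 75.0]), (330, [51, 126, 237], [480.0, -375.0, 75.0]), (333, [216, 159, 146], [486.0, -380.0, -2.0]), (336, [247, 186, 97], [485.0, -382.0, -1.0])]
276 [(306, [158, 163, 183], [485.0, -363.0, 2.0]), (309, [202, 198, 191], [479.0, -365.0, 89.0]), (312, [129, 140, 174], [485.0, -366.0, 3.0]), (315, [29, 84, 175], [479.0, -367.0, 74.0]), (318, [36, 109, 222], [479.0, -369.0, 75.0]), (321, [45, 124, 239], [479.0, -370.0, 76.0]), (324, [150, 174, 231], [478.0, -371.0, 88.0]), (327, [204, 206, 219], [477.0, -372.0, 90.0]), (330, [157, 173, 224], [478.0, -374.0, 75.0]), (333, [222, 173, 151], [482.0, -380.0, -2.0]), (336, [248, 193, 104], [481.0, -381.0, -2.0])]
280 [(306, [227, 221, 196], [477.0, -363.0, 94.0]), (309, [226, 220, 195], [477
[... 2400 characters left out ...]
), (258, [36, 33, 34], [473.0, -347.0, 171.0]), (312, [34, 95, 199], [469.0, -366.0, 75.0]), (320, [57, 132, 239], [468.0, -371.0, 76.0])]
320 [(235, [149, 143, 128], [467.0, -341.0, 194.0]), (243, [90, 88, 82], [467.0, -343.0, 190.0]), (250, [61, 60, 60], [466.0, -345.0, 188.0]), (258, [61, 60, 59], [465.0, -345.0, 171.0]), (312, [61, 83, 138], [457.0, -363.0, 76.0]), (320, [68, 100, 169], [456.0, -368.0, 75.0])]
390 [(235, [181, 173, 150], [446.0, -338.0, 197.0]), (243, [167, 117, 65], [414.0, -297.0, -2.0]), (250, [170, 117, 64], [413.0, -302.0, -1.0]), (258, [205, 140, 75], [411.0, -308.0, -3.0]), (312, [242, 180, 96], [402.0, -349.0, -1.0]), (320, [241, 176, 93], [400.0, -356.0, -2.0])]
```

Run:
```python
from h import *
def proj(c,p):
    q=c['camera_from_world']@np.array([*p,1]); return q[0]/q[2]*c['fx']+c['cx'],q[1]/q[2]*c['fy']+c['cy'],q[2]
c=dict(np.load('pics/scene0.npz')); W=pts(c); z=W[...,2]
print('TCP0 in scene',proj(c,[236.6,-468.2,194]))
m=np.zeros(z.shape,bool); m[320:360,440:540]=1; m&=(np.abs(W[...,0]-237)<80)&(z>150)&(z<300)
for u in range(444,536,6):
    v=np.where(m[:,u])[0]
    if len(v): print(u,v.max(),W[v.max(),u].round(0),c['image'][v.max(),u])
c=dict(np.load('pics/w1.npz'));print('w1',proj(c,[482.4,-373.5,126.2]))
T=np.linalg.inv(c['camera_from_world']); print(T.round(2))
for dy in (-26,26):
    R=Ro.from_euler('xyz',[3.139,-.438,-.228]); print(proj(c,np.array([482.4,-373.5,126.2])+R.apply([0,dy,0])),proj(c,np.array([482.4,-373.5,126.2])+R.apply([0,dy,-30])))
```

```text
TCP0 in scene (np.float64(480.28315635027457), np.float64(357.3853422021215), np.float64(1222.7683548242449))
444 327 [ 193. -392.  294.] [115 116 110]
450 338 [ 162. -407.  298.] [120 103  84]
456 349 [ 199. -420.  239.] [123 106  86]
462 347 [ 206. -430.  241.] [69 63 55]
468 334 [ 182. -438.  299.] [55 45 38]
504 343 [ 256. -509.  227.] [89 85 77]
510 344 [ 250. -520.  233.] [117 115 104]
516 336 [ 255. -528.  253.] [105 103  93]
522 327 [ 231. -533.  298.] [35 34 31]
528 327 [ 234. -544.  299.] [53 51 47]
534 328 [ 239. -555.  295.] [77 75 69]
w1 (np.float64(319.3268688054697), np.float64(269.45243016615586), np.float64(200.9466220034472))
[[-2.3000e-01 -9.6000e-01  1.6000e-01  4.6655e+02]
 [-9.7000e-01  2.2000e-01 -4.0000e-02 -3.6863e+02]
 [ 0.0000e+00 -1.7000e-01 -9.9000e-01  3.2717e+02]
 [ 0.0000e+00  0.0000e+00  0.0000e+00  1.0000e+00]]
(np.float64(267.73882197161305), np.float64(269.46571223787754), np.float64(200.9547836128588)) (np.float64(259.3045563734367), np.float64(293.77424651732025), np.float64(172.05941769272496))
(np.float64(370.9191063899446), np.float64(269.43914701546623), np.float64(200.9384603940356)) (np.float64(379.8136060570341), np.float64(293.74552591460036), np.float64(172.0430944739018))
```

The fingers closed fully just above the rim. Depth in both views puts the real fingertips about 32 mm behind the reported TCP along the tool axis, and the gripper body is shifted by the same amount. I'll build that offset into the helper and redo the pinch.

```bash
cat >> h.py <<'E'
D=32.
def tip():
    o=get_obs(); return o['tool_pos']-Ro.from_euler('xyz',o['tcp_rot']).apply([0,0,D])
_go=go
def go(p,tilt,yaw): _go(np.array(p)+Ro.from_euler('xyz',[180,-tilt,yaw],degrees=True).apply([0,0,D]),tilt,yaw)
E
python3 - <<'E'
from h import *
print(tip()); go([482.7,-371.8,90],25,-13.2); go([482.7,-371.8,58],25,-13.2)
E
```

```text
[ 470.04291854 -367.30289019   86.21377241]
[0.0, -0.1, 0.1] [0.0137, 0.0015, 0.0022] rows 1 dp [12.6 -4.5  3.8]
[0.0, -0.1, 0.1] [0.0001, 0.0014, 0.0312] rows 1 dp [ 12.6  -4.5 -28.2]
```

```bash
python3 -m handwheel '[[[0,0,0],[0,0.001,-0.005],0.5],[[0,0,0],[0,0.001,-0.005],0.5],[[0,0,0],[0,0.001,-0.005],0.5],[[0,0,0],[0,0.001,-0.005],0.5],[[0,0,0],[0,0.001,-0.005],0.5],[[0,0,0],[0,0.001,-0.005],0.5],[[0,0,0],[0,0.001,0.031],0.5],[[0,0,0],[0,0.001,0.031],0.5],[[0,0,0],[0,0.001,0.031],0],[[0,0,0],[0,0.001,0.031],0],[[0,0,0],[0,0.001,0.031],0],[[0,0,0],[0,0.001,0.031],0]]'
python3 -m handwheel '[[[0,0,0],[0,0,0],0],[[0,0,0],[0,0,0],0],[[0,0,0],[0,0,0],0],[[0,0,0],[0,0,0],0],[[0,0,0],[0,0,0],0],[[0,0,0],[0,0,0],0]]'
python3 - <<'E'
from h import *
t=tip(); print(t); d=t[:2]-[503.4,-283.7]; a=Ro.from_euler('z',-13.2,degrees=True)
rel=a.inv().apply([*d,0]); rel[1]=-90.5; print(rel)
for gap in (40,8):
    p=mach(-61-gap,0,0)+MR.apply(rel); p[2]=t[2]+1; print(p); go(p,25,4)
E
```

```text
time: 3.3
tool_pos: [495.8, -374.9, 30.2]
tcp_rot: [3.139, -0.439, -0.229]
contact_force: [-0.1, -0.5, 1.2]
grip_width: 18.5
finger_force: 0.0
time: 3.9
tool_pos: [495.8, -375.0, 29.9]
tcp_rot: [3.139, -0.438, -0.229]
contact_force: [-4.5, -0.4, 6.6]
grip_width: 8.7
finger_force: 30.0
[ 482.61378201 -371.83244493   58.83319221]
[ -0.11190282 -90.5          0.        ]
[465.44736157 -75.53275634  59.83319221]
[7.4, -0.1, -15.5] [-0.0762, -0.2886, -0.0375] rows 7 dp [-16.9 300.4   1. ]
[497.36941118 -73.30054918  59.83319221]
[7.4, -0.1, -15.5] [-0.0486, -0.2981, -0.0245] rows 7 dp [ 15.  302.6   1. ]
```

```bash
python3 -m handwheel '[[[0.4,0,-0.8],[-0.0038,-0.0144,-0.0019],0],[[1.1,0,-2.3],[-0.0114,-0.0433,-0.0056],0],[[1.8,0,-3.9],[-0.019,-0.0722,-0.0094],0],[[2.6,0,-5.4],[-0.0267,-0.101,-0.0131],0],[[3.3,0,-7],[-0.0343,-0.1299,-0.0169],0],[[4.1,0,-8.5],[-0.0419,-0.1587,-0.0206],0],[[4.8,0,-10.1],[-0.0495,-0.1876,-0.0244],0],[[5.5,0,-11.6],[-0.0571,-0.2165,-0.0281],0],[[6.3,0,-13.2],[-0.0648,-0.2453,-0.0319],0],[[7,-0.1,-14.7],[-0.0724,-0.2742,-0.0356],0],[[7.4,-0.1,-15.5],[-0.0762,-0.2886,-0.0375],0],[[7.4,-0.1,-15.5],[-0.0762,-0.2886,-0.0375],0]]'
cat >> h.py <<'E'
def tote(c,zlo=70,zhi=86):
    W=pts(c); h=cv2.cvtColor(c['image'],cv2.COLOR_RGB2HSV); m=(h[...,0]>105)&(h[...,0]<130)&(h[...,1]>120)&(W[...,2]>zlo)&(W[...,2]<zhi); m[:200]=0;m[320:]=0
    return cv2.minAreaRect(W[m][:,:2].astype(np.float32))
E
python3 - <<'E'
from h import *
print(tip()); c=snap('top','t2'); print(tote(c)); 
W=pts(c); v,u=np.mgrid[:480,:640]
# refine machine: wall lines & knob & front
z=W[...,2]
L=[];Rr=[]
for r in range(170,226):
    for (a,b,l) in ((252,266,L),(294,308,Rr)):
        k=[i for i in range(a,b) if 130<z[r,i]<142]
        if k: l.append(W[r,k].mean(0)[:2])
for l in (L,Rr):
    l=np.array(l); f=np.polyfit(l[:,0],l[:,1],1); print('wall yaw',np.degrees(np.arctan(f[0])),'y at 560',np.polyval(f,560))
E
```

```text
time: 5.1
tool_pos: [477.8, -72.5, 31.4]
tcp_rot: [-3.136, -0.433, 0.073]
contact_force: [0.5, -0.1, -1.3]
grip_width: 9.0
finger_force: 30.0
[464.44830641 -73.68803927  60.4558036 ]
((458.21722412109375, 17.1583251953125), (128.93971252441406, 189.2462158203125), 4.413486480712891)
wall yaw 3.9950776213289614 y at 560 72.20875124050212
wall yaw 3.926661024984887 y at 560 -27.75169758900025
```

```bash
python3 -c "
import cv2;a=cv2.imread('pics/t2.png')[150:310,200:420];cv2.imwrite('pics/t2c.png',cv2.resize(a,None,fx=3.6,fy=3.6,interpolation=cv2.INTER_CUBIC))"
```

```text
(no output)
```

View pics/t2c.png

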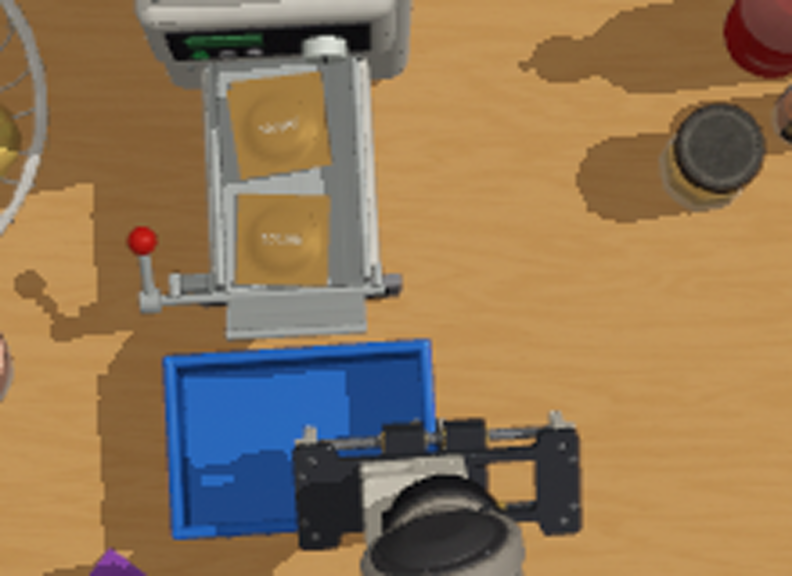

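The crop shows the tote square below the flap (rim top edge at v≈345) and about 40 mm short of docking. The mug and jars are untouched. Closing in.

```bash
python3 -m handwheel '[[[0,0,0.2],[0.01,0.001,0.0046],0],[[0,0,0.3],[0.02,0.002,0.0092],0],[[0,0,0.4],[0.029,0.002,0.0134],0],[[0,0,0.4],[0.032,0.002,0.0147],0],[[0,0,0.4],[0.0337,0.002,0.0156],0],[[0,0,0.4],[0.0337,0.002,0.0156],0]]'
python3 -c "
from h import *; c=capture('top'); print(tote(c))"
```

```text
time: 5.75
tool_pos: [515.8, -74.6, 31.6]
tcp_rot: [-3.134, -0.434, 0.061]
contact_force: [-0.1, 0.3, -2.3]
grip_width: 8.6
finger_force: 30.0
((496.11041259765625, 15.149482727050781), (126.281005859375, 191.8469696044922), 5.50870943069458)
```

```bash
python3 -m handwheel '[[[0,0,0],[0.0009,0,0.0004],0],[[0,0,0],[0.0018,0,0.0008],0],[[0,0,0],[0.0018,0,0.0008],0]]'
```

```text
time: 6.1
tool_pos: [517.1, -73.9, 31.4]
tcp_rot: [-3.134, -0.433, 0.062]
contact_force: [-4.2, -2.1, -1.1]
grip_width: 8.6
finger_force: 30.0
```

```bash
python3 -m handwheel '[[[0,0,0],[0.0009,0,0.0004],0],[[0,0,0],[0.0018,0,0.0008],0],[[0,0,0],[0.0018,0,0.0008],0]]'
python3 -c "
from h import *; c=capture('top'); 
for a in ((70,86),(74,90),(60,86)): print(tote(c,*a))"
```

```text
time: 6.4
tool_pos: [517.2, -73.7, 30.6]
tcp_rot: [-3.134, -0.431, 0.062]
contact_force: [-14.8, -5.6, 1.7]
grip_width: 8.4
finger_force: 30.0
((497.1625061035156, 16.68475341796875), (126.0167007446289, 192.335693359375), 6.535868167877197)
((497.20489501953125, 16.314842224121094), (126.0167007446289, 191.59103393554688), 6.535868167877197)
((497.1603698730469, 16.703277587890625), (126.0167007446289, 192.37298583984375), 6.535868167877197)
```

```bash
cat >> h.py <<'E'
def toteyaw(c):
    W=pts(c); h=cv2.cvtColor(c['image'],cv2.COLOR_RGB2HSV); z=W[...,2]
    m=(h[...,0]>105)&(h[...,0]<130)&(h[...,1]>120)&(z>68)&(z<90); m[:200]=0;m[320:]=0
    for nm,q in (('near',[W[np.where(m[:,u])[0].max(),u] for u in range(200,340) if m[:,u].any()]),('far',[W[np.where(m[:,u])[0].min(),u] for u in range(200,340) if m[:,u].any()])):
        q=np.array(q)[:,:2]; f=None; k=np.ones(len(q),bool)
        for _ in range(6):
            f=np.polyfit(q[k,1],q[k,0],1); r=q[:,0]-np.polyval(f,q[:,1]); s=np.median(np.abs(r[k])); k=np.abs(r)<max(2.5*s,2)
        print(nm,'yaw',-np.degrees(np.arctan(f[0])).round(2),'x at y=18:',np.polyval(f,18).round(1),k.sum(),len(k))
E
python3 -c "
from h import *; c=capture('top'); toteyaw(c); c=dict(np.load('pics/t2.npz')); toteyaw(c)"
```

```text
near yaw 44.36 x at y=18: 481.0 51 57
far yaw 15.01 x at y=18: 517.0 57 57
near yaw 47.94 x at y=18: 456.5 59 77
far yaw 4.47 x at y=18: 521.1 72 77
```

```bash
python3 -m handwheel '[[[0,0,0],[0,0,0],0.4],[[0,0,0],[0,0,0],0.4],[[0,0,0],[0,0,0],0.4],[[0,0,0],[0,0,0],0.4],[[0,0,0],[0,0,0],0.4],[[0,0,0],[0,0,0],0.4],[[0,0,0],[0.004,0,-0.027],0.4],[[0,0,0],[0.008,0,-0.063],0.4],[[0,0,0],[0.008,0.04,-0.1],0.4],[[0,0,0],[0.008,0.12,-0.12],0.4],[[0,0,0],[0.008,0.12,-0.12],0.4],[[0,0,0],[0.008,0.12,-0.12],0.4]]'
python3 - <<'E'
from h import *
c=snap('top','t3'); toteyaw(c); print(tote(c)); print(tip())
W=pts(c); im=c['image']; h=cv2.cvtColor(im,cv2.COLOR_RGB2HSV); m=((h[...,0]<8)|(h[...,0]>172))&(h[...,1]>150); m[:205]=0;m[230:]=0;m[:,:228]=0;m[:,250:]=0
v,u=np.where(m); uc,vc=(u.min()+u.max())/2,(v.min()+v.max())/2; T=np.linalg.inv(c['camera_from_world'])
ray=T[:3,:3]@[(uc-c['cx'])/c['fx'],(vc-c['cy'])/c['fy'],1]; k=(133-T[2,3])/ray[2]; print('ball',T[:3,3]+k*ray, mach(37,102,33))
go(mach(37,102,33+45),0,4)
E
```

```text
time: 7.7
tool_pos: [485.6, -202.4, 145.3]
tcp_rot: [-3.139, -0.438, 0.059]
contact_force: [-0.3, -0.2, -0.0]
grip_width: 36.9
finger_force: 0.0
near yaw 4.13 x at y=18: 433.9 74 76
far yaw 7.41 x at y=18: 495.3 76 76
((497.65264892578125, 15.964179992675781), (129.65516662597656, 189.15859985351562), 4.363491058349609)
[ 471.22813516 -200.48437992  172.87742183]
ball [588.57633593 125.52634344 133.        ] [589.79470954 126.13252266 133.        ]
[-0.2, -25.0, -0.5] [0.1133, -0.3186, 0.0523] rows 8 dp [105.1 325.6   2.1]
```

```bash
sed -i 's/560.,21.8,100/558.7,21.7,100/' h.py; python3 -m handwheel '[[[0,-25,-0.5],[0.112,-0.318,0.052],0.4],[[0,-25,-0.5],[0.112,-0.318,0.052],0.4],[[0,-25,-0.5],[0.112,-0.318,0.052],0.4],[[0,-25,-0.5],[0.112,-0.318,0.052],0.4],[[0,-25,-0.5],[0.112,-0.318,0.052],0.4],[[0,-25,-0.5],[0.112,-0.318,0.052],0.4],[[0,-25,-0.5],[0.112,-0.318,0.052],0.4],[[0,-25,-0.5],[0.112,-0.318,0.052],0.4],[[0,-25,-0.5],[0.112,-0.318,0.052],0.4],[[0,-25,-0.5],[0.112,-0.318,0.052],0.4],[[0,-25,-0.5],[0.112,-0.318,0.052],0.4]]'
python3 - <<'E'
from h import *
print(tip(),mach(37,102,33)); go(mach(37,102,14),0,4)
c=capture('wrist'); W=pts(c); im=c['image']; h=cv2.cvtColor(im,cv2.COLOR_RGB2HSV); m=((h[...,0]<8)|(h[...,0]>172))&(h[...,1]>150)&(W[...,2]>110)&(W[...,2]<160)
print('ball',np.nanmedian(W[m],0),m.sum(),np.nanmin(W[m],0),np.nanmax(W[m],0))
E
```

```text
time: 8.85
tool_pos: [586.3, 127.9, 144.8]
tcp_rot: [-3.137, 0.003, 0.073]
contact_force: [0.1, -0.2, 0.9]
grip_width: 36.6
finger_force: 0.0
[586.40584681 127.72054052 176.78539064] [588.49470954 126.03252266 133.        ]
[-0.2, 0.2, 0.2] [0.0023, 0.0022, 0.0628] rows 2 dp [  2.2  -1.8 -62.8]
ball [589.82151535 127.33021634 138.25075778] 1006 [579.60939507 117.74983095 128.64602562] [597.02078374 136.52112262 142.72257348]
```

```bash
python3 -m handwheel '[[[0,0,0],[0.002,0.001,0.03],0.4],[[0,0,0],[0.002,0.001,0.055],0.4],[[0,0,0],[0.002,0.001,0.062],0.4],[[0,0,0],[0.002,0.001,0.062],0.4],[[0,0,0],[0.002,0.001,0.062],0],[[0,0,0],[0.002,0.001,0.062],0],[[0,0,0],[0.002,0.001,0.062],0],[[0,0,0],[0.002,0.001,0.062],0],[[0,0,0],[0.002,0.001,0.062],0],[[0,0,0],[0.002,0.001,0.062],0]]'
python3 - <<'E'
from h import *
print(tip())
# arc in machine frame -> tool shifts (tool x=mach x, y=-mach y, z=-z)
for a in np.radians(np.arange(45,-46.1,-9)): print(np.degrees(a).round(), (52*np.sin(a)-36.8).round(1), (-(52*np.cos(a)-36.8)).round(1))
E
```

```text
time: 9.9
tool_pos: [590.1, 126.5, 84.6]
tcp_rot: [-3.139, -0.001, 0.073]
contact_force: [0.4, -5.4, 3.8]
grip_width: 17.8
finger_force: 30.0
[590.09670824 126.40986738 116.61896547]
45.0 -0.0 0.0
36.0 -6.2 -5.3
27.0 -13.2 -9.5
18.0 -20.7 -12.7
9.0 -28.7 -14.6
0.0 -36.8 -15.2
-9.0 -44.9 -14.6
-18.0 -52.9 -12.7
-27.0 -60.4 -9.5
-36.0 -67.4 -5.3
-45.0 -73.6 0.0
```

```bash
python3 -m handwheel '[[[0,0,0],[-0.0062,0,-0.0053],0],[[0,0,0],[-0.0132,0,-0.0095],0],[[0,0,0],[-0.0207,0,-0.0127],0],[[0,0,0],[-0.0287,0,-0.0146],0],[[0,0,0],[-0.0368,0,-0.0152],0],[[0,0,0],[-0.0449,0,-0.0146],0],[[0,0,0],[-0.0529,0,-0.0127],0]]'
python3 -m handwheel '[[[0,0,0],[-0.0075,0,0.0032],0],[[0,0,0],[-0.0145,0,0.0074],0],[[0,0,0],[-0.0207,0,0.0127],0],[[0,0,0],[-0.0217,0,0.0135],0],[[0,0,0],[-0.0217,0,0.0135],0]]'
python3 - <<'E'
from h import *
print(tip())
c=snap('top','t4'); W=pts(c); a=c['image'][150:310,200:360][:,:,::-1];cv2.imwrite('pics/t4c.png',cv2.resize(a,None,fx=3.6,fy=3.6,interpolation=cv2.INTER_CUBIC))
for v in range(224,244,2): print(v,W[v,285].round(0),c['image'][v,285])
E
```

```text
time: 10.6
tool_pos: [538.5, 122.9, 98.1]
tcp_rot: [-3.138, -0.004, 0.073]
contact_force: [2.5, -3.7, 5.5]
grip_width: 17.9
finger_force: 30.0
time: 11.1
tool_pos: [514.7, 121.3, 83.5]
tcp_rot: [-3.138, 0.001, 0.073]
contact_force: [-1.9, -4.8, 3.4]
grip_width: 18.1
finger_force: 30.0
[514.728148   121.20511329 115.51719296]
224 [576.  14. 104.] [164 125  65]
226 [570.  14. 106.] [163 124  65]
228 [565.  14. 108.] [161 123  63]
230 [561.  14.  97.] [160 163 158]
232 [556.  14.  98.] [124 126 123]
234 [552.  14.  91.] [137 139 135]
236 [547.  14.  91.] [138 141 137]
238 [542.  14.  87.] [138 141 137]
240 [537.  14.  84.] [136 139 135]
242 [532.  14.  83.] [137 139 135]
```

```bash
python3 -m handwheel '[[[0,0,0],[-0.0015,0,0.0015],0],[[0,0,0],[-0.003,0,0.003],0],[[0,0,0],[-0.003,0,0.003],0]]'
python3 - <<'E'
from h import *
print(tip())
c=snap('top','t5'); W=pts(c)
for u in (272,280,288): 
    q=np.array([W[v,u] for v in range(233,247) if W[v,u][2]>60]); f=np.polyfit(q[:,0],q[:,2],1); print(np.degrees(np.arctan(f[0])),np.polyval(f,[558.7,530]),q[:,0].min(), q[-1])
E
```

```text
time: 11.45
tool_pos: [513.1, 121.2, 81.5]
tcp_rot: [-3.138, -0.002, 0.073]
contact_force: [-0.2, -5.2, 8.3]
grip_width: 18.1
finger_force: 30.0
[513.06415077 121.09251936 113.48593754]
-0.7198692121720336 [223.12360127 223.48420957] 508.00972184142313 [508.00972184  39.08487329 220.3612799 ]
34.13168127292727 [95.38471486 75.93020139] 523.2135900588514 [523.21359006  27.27419044  71.8577476 ]
45.42675182551476 [102.44845298  73.31770865] 524.0240617577136 [524.02406176   6.99629568  66.65958126]
```

```bash
python3 -m handwheel '[[[0,0,0],[0,0,0],0.4],[[0,0,0],[0,0,0],0.4],[[0,0,0],[0,0,0],0.4],[[0,0,0],[0,0,0],0.4],[[0,0,0],[0,0,0],0.4],[[0,0,0],[0,0,-0.04],0.4],[[0,0,0],[0,0,-0.07],0.4],[[0,0,0],[0,0,-0.07],0.2],[[0,0,0],[0,0,-0.07],0],[[0,0,0],[0,0,-0.07],0]]'
python3 - <<'E'
from h import *
print(tip()); go(mach(50,8,40),10,4); go(mach(50,8,16),10,4)
c=snap('top','t6'); W=pts(c); h=cv2.cvtColor(c['image'],cv2.COLOR_RGB2HSV)
m=((h[...,0]<8)|(h[...,0]>172))&(h[...,1]>150); m[:205]=0;m[260:]=0;m[:,:228]=0;m[:,255:]=0; print('ball',np.nanmedian(W[m],0),mach(-37,102,33))
toteyaw(c)
E
```

```text
time: 12.5
tool_pos: [511.1, 121.5, 148.5]
tcp_rot: [-3.137, 0.004, 0.073]
contact_force: [0.1, -0.2, 0.2]
grip_width: 17.3
finger_force: 0.0
[511.19539694 121.39279952 180.47337319]
[-0.3, 10.2, 0.2] [0.0959, 0.0954, 0.0392] rows 3 dp [102.5 -88.  -40. ]
[-0.3, 10.2, 0.2] [0.096, 0.0955, 0.0632] rows 4 dp [102.5 -88.  -64. ]
ball [nan nan nan] [514.67496982 120.8705436  133.        ]
near yaw 4.06 x at y=18: 433.9 69 69
far yaw 43.77 x at y=18: 462.8 64 69
  return np.nanmean(a, axis, out=out, keepdims=keepdims)
```

```bash
python3 -m handwheel '[[[0,10,0.2],[0.096,0.0955,0.038],0],[[0,10,0.2],[0.096,0.0955,0.038],0],[[0,10,0.2],[0.096,0.0955,0.038],0],[[0,10,0.2],[0.096,0.0955,0.038],0],[[0,10,0.2],[0.096,0.0955,0.038],0],[[0,10,0.2],[0.096,0.0955,0.055],0],[[0,10,0.2],[0.096,0.0955,0.061],0],[[0,10,0.2],[0.096,0.0955,0.061],0]]'
python3 - <<'E'
from h import *
print(tip(),MR.inv().apply(tip()-TF)); go(mach(50,8,11),10,4)
E
```

```text
time: 13.35
tool_pos: [613.1, 34.6, 87.1]
tcp_rot: [-3.136, -0.17, 0.07]
contact_force: [-0.0, 0.2, 0.9]
grip_width: 0.4
finger_force: 0.0
[607.71685649  34.03342184 118.60067237] [49.75778991  8.88413518 18.60067237]
[-0.3, 0.2, 0.0] [-0.0009, 0.0011, 0.0075] rows 1 dp [ 0.5 -1.  -7.6]
```

```bash
python3 -m handwheel '[[[0,0,0],[0,0,0.002],0],[[0,0,0],[0,0,0.004],0],[[0,0,0],[0,0,0.004],0]]'
python3 -m handwheel '[[[0,0,0],[0,0,0.001],0],[[0,0,0],[0,0,0.001],0]]'; python3 -m handwheel '[[[0,0,0],[0,0,0.001],0],[[0,0,0],[0,0,0.001],0]]'
```

```text
time: 13.65
tool_pos: [615.3, 33.9, 84.4]
tcp_rot: [-3.137, -0.173, 0.069]
contact_force: [1.5, 0.1, 0.8]
grip_width: 0.3
finger_force: 0.0
time: 13.85
tool_pos: [615.4, 33.7, 83.2]
tcp_rot: [-3.137, -0.173, 0.069]
contact_force: [-0.3, 0.5, -0.3]
grip_width: 0.7
finger_force: 0.0
time: 14.05
tool_pos: [615.5, 33.7, 82.0]
tcp_rot: [-3.136, -0.173, 0.069]
contact_force: [-0.1, 0.2, 0.5]
grip_width: 0.4
finger_force: 0.0
```

```bash
python3 -m handwheel '[[[0,0,0],[0,0,0.001],0],[[0,0,0],[0,0,0.001],0]]'; python3 -m handwheel '[[[0,0,0],[0,0,0.001],0],[[0,0,0],[0,0,0.001],0]]';python3 -m handwheel '[[[0,0,0],[0,0,0.001],0],[[0,0,0],[0,0,0.001],0]]' | grep -E "tool_pos|force"
```

```text
time: 14.25
tool_pos: [615.8, 33.7, 81.1]
tcp_rot: [-3.137, -0.173, 0.069]
contact_force: [0.1, 0.6, 0.3]
grip_width: 0.5
finger_force: 0.3
time: 14.45
tool_pos: [616.3, 33.7, 80.9]
tcp_rot: [-3.137, -0.174, 0.069]
contact_force: [-1.0, -0.1, 3.5]
grip_width: 0.4
finger_force: 2.0
tool_pos: [616.8, 33.8, 80.7]
contact_force: [-1.8, -0.0, 8.4]
finger_force: 4.4
```

```bash
python3 -m handwheel '[[[0,0,0],[-0.0049,0,-0.0014],0],[[0,0,0],[-0.0098,0,-0.0022],0],[[0,0,0],[-0.0148,0,-0.0031],0],[[0,0,0],[-0.0197,0,-0.004],0]]'
python3 - <<'E'
from h import *
c=snap('scene','s2'); W=pts(c); T=tip(); print(T,MR.inv().apply(T-TF))
c=capture('top'); W=pts(c); h=cv2.cvtColor(c['image'],cv2.COLOR_RGB2HSV)
M=MR.inv().apply((W-TF).reshape(-1,3)).reshape(W.shape)
m=(h[...,0]>8)&(h[...,0]<25)&(h[...,1]>90)&(abs(M[...,1])<48)&(M[...,0]>-60)&(M[...,0]<165)&(M[...,2]>-60)&(M[...,2]<35)
n,l,st,ce=cv2.connectedComponentsWithStats(m.astype(np.uint8))
for i in range(1,n):
    if st[i,4]>30: print(st[i,4],M[l==i].min(0).round(),M[l==i].max(0).round())
E
```

```text
time: 15.05
tool_pos: [597.0, 32.3, 80.8]
tcp_rot: [-3.137, -0.176, 0.069]
contact_force: [1.4, 0.4, 5.5]
grip_width: 0.5
finger_force: 2.7
[590.7216858   31.733537   112.23779633] [32.64358674  7.77537593 12.23779633]
685 [ 81. -28.  -3.] [155.  42.  29.]
```

```bash
python3 -m handwheel '[[[0,0,0],[-0.0074,0,-0.0013],0],[[0,0,0],[-0.0148,0,-0.0026],0],[[0,0,0],[-0.0222,0,-0.0039],0],[[0,0,0],[-0.0295,0,-0.0052],0],[[0,0,0],[-0.0369,0,-0.0065],0],[[0,0,0],[-0.0443,0,-0.0078],0]]'
python3 - <<'E'
from h import *
T=tip(); print(MR.inv().apply(T-TF)); c=snap('wrist','w3'); s=snap('scene','s3')['image'][200:330,250:380]
cv2.imwrite('pics/m3.png',np.hstack([cv2.resize(c['image'],(440,330)),cv2.resize(s,(330,330))])[:,:,::-1])
E
```

```text
time: 15.75
tool_pos: [549.9, 29.3, 79.2]
tcp_rot: [-3.136, -0.171, 0.069]
contact_force: [-0.6, -0.5, 0.7]
grip_width: 0.3
finger_force: 0.2
[-13.72557956   8.03026694  10.77091749]
```

View pics/m3.png

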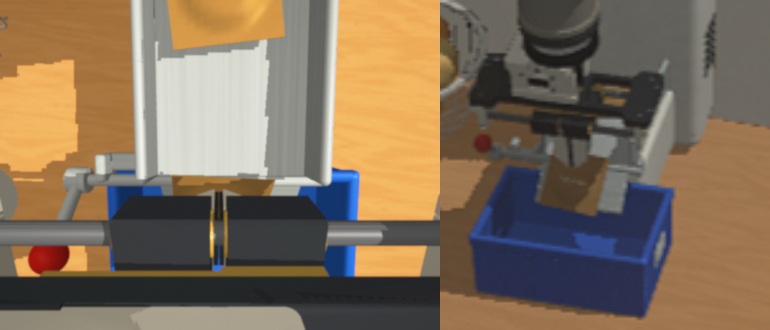

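The views (wrist left, scene right) show the tray empty in front, the front sachet tipped onto the flap and sliding at (570,180), and the rear pair still in place. Raising the tool, then checking numerically.

```bash
cat >> h.py <<'E'
def brown(c,show=True):
    W=pts(c); h=cv2.cvtColor(c['image'],cv2.COLOR_RGB2HSV); M=MR.inv().apply((W-TF).reshape(-1,3)).reshape(W.shape)
    base=(h[...,0]>8)&(h[...,0]<25)&(h[...,1]>90)&(M[...,2]<35)
    for nm,m in (('tray',base&(abs(M[...,1])<48)&(M[...,0]>0)&(M[...,0]<165)&(M[...,2]>2)),('flap/tote',base&(M[...,0]<0)&(M[...,0]>-118)&(abs(M[...,1])<84)&(M[...,2]>-94))):
        n,l,st,ce=cv2.connectedComponentsWithStats(m.astype(np.uint8))
        for i in range(1,n):
            if st[i,4]>30: print(nm,st[i,4],M[l==i].min(0).round(),M[l==i].max(0).round(),'med',np.median(M[l==i],0).round())
E
python3 -m handwheel '[[[0,0,0],[0.003,0,-0.02],0],[[0,0,0],[0.009,0,-0.045],0],[[0,0,0],[0.009,0,-0.045],0],[[0,0,0],[0.009,0,-0.045],0]]' >/dev/null
python3 - <<'E'
from h import *
print(MR.inv().apply(tip()-TF))
for n in ('scene','wrist','top'): print(n); brown(capture(n))
for a in ((100,8,50),(112,8,32)): go(mach(*a),30,4)
E
```

```text
[-11.29352385   7.66606732  57.20684892]
scene
tray 36 [115. -21.  14.] [147.  18.  26.] med [126.   3.  19.]
tray 99 [ 79. -29.   2.] [113.  20.  24.] med [95. -6. 17.]
wrist
tray 12046 [ 78. -28.   3.] [132.  41.  22.] med [103.   7.  16.]
flap/tote 39 [-117.    9.  -92.] [-98.  10. -85.] med [-107.   10.  -89.]
top
tray 672 [ 79. -28.   2.] [155.  41.  28.] med [117.   6.  18.]
flap/tote 232 [-113.  -13.  -94.] [-75.  39. -77.] med [-97.  16. -87.]
[-0.3, 20.2, -0.1] [0.1205, -0.0, 0.023] rows 3 dp [122.4   8.6  -2.2]
[-0.3, 20.2, -0.1] [0.1293, 0.0001, 0.0428] rows 3 dp [134.4   9.4 -20.2]
```

```bash
python3 -m handwheel '[[[0,20.2,-0.1],[0.12,0.001,0.023],0],[[0,20.2,-0.1],[0.12,0.001,0.023],0],[[0,20.2,-0.1],[0.12,0.001,0.023],0],[[0,20.2,-0.1],[0.12,0.001,0.023],0],[[0,20.2,-0.1],[0.12,0.001,0.023],0]]'
python3 - <<'E'
from h import *
print(MR.inv().apply(tip()-TF)); go(mach(126,6,34),30,4)
E
```

```text
time: 16.9
tool_pos: [673.1, 36.7, 122.4]
tcp_rot: [-3.136, -0.522, 0.069]
contact_force: [-0.5, 0.2, 0.2]
grip_width: 0.3
finger_force: 0.0
[99.18293839  6.84350109 50.15435497]
[-0.3, 0.1, -0.1] [0.0153, 0.0011, 0.0274] rows 1 dp [ 26.9   0.9 -16.1]
```

```bash
python3 -m handwheel '[[[0,0,0],[0.008,0.001,0.013],0],[[0,0,0],[0.015,0.001,0.027],0],[[0,0,0],[0.015,0.001,0.027],0],[[0,0,0],[0.013,0.001,0.0305],0],[[0,0,0],[0.013,0.001,0.0305],0]]'
for i in 1; do python3 -m handwheel '[[[0,0,0],[-0.0005,0,0.0009],0],[[0,0,0],[-0.0005,0,0.0009],0]]' | grep -E "tool_pos|force"; done
python3 -m handwheel '[[[0,0,0],[-0.0005,0,0.0009],0],[[0,0,0],[-0.0005,0,0.0009],0]]' | grep -E "tool_pos|force"
python3 -c "
from h import *
print(MR.inv().apply(tip()-TF))"
```

```text
time: 17.4
tool_pos: [699.7, 37.7, 103.4]
tcp_rot: [-3.136, -0.524, 0.069]
contact_force: [0.4, 0.3, -0.2]
grip_width: 0.6
finger_force: 0.0
tool_pos: [700.5, 37.6, 103.0]
contact_force: [-0.1, 0.1, -0.4]
finger_force: 0.0
tool_pos: [700.7, 37.6, 101.8]
contact_force: [0.2, -0.1, 0.5]
finger_force: 0.0
[126.695331     5.83299394  29.43724423]
```

```bash
python3 -m handwheel '[[[0,0,0],[-0.0005,0,0.0009],0],[[0,0,0],[-0.0005,0,0.0009],0]]' | grep -E "tool_pos|force"
python3 -m handwheel '[[[0,0,0],[-0.0005,0,0.0009],0],[[0,0,0],[-0.0005,0,0.0009],0]]' | grep -E "tool_pos|force"
python3 -m handwheel '[[[0,0,0],[-0.0005,0,0.0009],0],[[0,0,0],[-0.0005,0,0.0009],0]]' | grep -E "tool_pos|force"
```

```text
tool_pos: [700.7, 37.7, 100.6]
contact_force: [1.1, 0.2, 0.3]
finger_force: 0.0
tool_pos: [700.8, 37.6, 99.5]
contact_force: [0.2, -0.6, 0.7]
finger_force: 0.0
tool_pos: [701.1, 37.6, 98.9]
contact_force: [-0.3, -0.7, 0.8]
finger_force: 0.9
```

```bash
python3 -m handwheel '[[[0,0,0],[-0.0004,0,0.0007],0],[[0,0,0],[-0.0004,0,0.0007],0]]' | grep -E "tool_pos|force"
python3 -m handwheel '[[[0,0,0],[-0.0043,0,-0.0025],0],[[0,0,0],[-0.0087,0,-0.005],0],[[0,0,0],[-0.0130,0,-0.0075],0],[[0,0,0],[-0.0173,0,-0.01],0],[[0,0,0],[-0.0217,0,-0.0125],0],[[0,0,0],[-0.026,0,-0.015],0]]' | grep -E "tool_pos|force"
python3 - <<'E'
from h import *
print(MR.inv().apply(tip()-TF))
for n in ('wrist','top','scene'): print(n); brown(capture(n))
E
```

```text
tool_pos: [701.4, 37.6, 98.7]
contact_force: [-1.2, 0.2, 4.8]
finger_force: 2.2
tool_pos: [671.4, 35.2, 98.9]
contact_force: [0.4, -0.3, 6.4]
finger_force: 2.7
[97.21743123  5.49771791 26.56703165]
wrist
tray 12670 [ 88. -28.   6.] [151.  42.  34.] med [126.   6.  18.]
tray 149 [55.  3.  5.] [71. 10. 16.] med [58.  7.  8.]
top
tray 399 [106. -27.   4.] [151.  41.  30.] med [130.   5.  21.]
flap/tote 191 [-113.  -12.  -94.] [-78.  40. -76.] med [-100.   17.  -87.]
scene
tray 280 [ 53. -27.   4.] [122.  36.  28.] med [77. -3. 15.]
```

```bash
python3 -m handwheel '[[[0,0,0],[-0.0043,0,-0.0025],0],[[0,0,0],[-0.0087,0,-0.005],0],[[0,0,0],[-0.0130,0,-0.0075],0],[[0,0,0],[-0.0173,0,-0.01],0],[[0,0,0],[-0.0217,0,-0.0125],0],[[0,0,0],[-0.026,0,-0.015],0],[[0,0,0],[-0.0303,0,-0.0175],0],[[0,0,0],[-0.0346,0,-0.02],0]]' | grep -E "tool_pos|force"
python3 - <<'E'
from h import *
print(MR.inv().apply(tip()-TF))
for n in ('wrist','scene'): print(n); brown(capture(n))
E
```

```text
tool_pos: [630.7, 32.6, 97.7]
contact_force: [-0.4, 0.6, -0.1]
finger_force: 0.0
[56.49246039  5.72892227 25.41983981]
wrist
tray 19988 [ 47. -28.   2.] [154.  41.  35.] med [100.   6.  13.]
scene
tray 135 [ 42. -27.   4.] [80. 36. 30.] med [58. -4.  9.]
```

```bash
python3 -m handwheel '[[[0,0,0],[0.005,0,-0.0087],0],[[0,0,0],[0.02,0,0],0],[[0,0,0],[0.0352,0,0.0111],0],[[0,0,0],[0.0352,0,0.0111],0],[[0,0,0],[0.0332,0,0.0146],0],[[0,0,0],[0.0332,0,0.0146],0]]' | grep -E "tool_pos|force"
python3 -m handwheel '[[[0,0,0],[-0.0007,0,0.0013],0],[[0,0,0],[-0.0007,0,0.0013],0]]' | grep -E "tool_pos|force"
python3 -m handwheel '[[[0,0,0],[-0.0005,0,0.0009],0],[[0,0,0],[-0.0005,0,0.0009],0]]' | grep -E "tool_pos|force"
python3 -c "
from h import *
print(MR.inv().apply(tip()-TF))"
```

```text
tool_pos: [665.9, 35.3, 101.0]
contact_force: [0.4, -0.3, 0.6]
finger_force: 0.0
tool_pos: [666.6, 35.2, 100.1]
contact_force: [-0.8, 0.2, 0.5]
finger_force: 0.0
tool_pos: [666.9, 35.2, 99.2]
contact_force: [0.3, 0.5, -0.6]
finger_force: 0.0
[92.86859018  5.78445706 26.85702568]
```

```bash
python3 -m handwheel '[[[0,0,0],[-0.0007,0,0.0013],0],[[0,0,0],[-0.0007,0,0.0013],0]]' | grep -E "tool_pos|force"
python3 -m handwheel '[[[0,0,0],[-0.0007,0,0.0013],0],[[0,0,0],[-0.0007,0,0.0013],0]]' | grep -E "tool_pos|force"
python3 -m handwheel '[[[0,0,0],[-0.0005,0,0.0009],0],[[0,0,0],[-0.0005,0,0.0009],0]]' | grep -E "tool_pos|force"
python3 -m handwheel '[[[0,0,0],[-0.0005,0,0.0009],0],[[0,0,0],[-0.0005,0,0.0009],0]]' | grep -E "tool_pos|force"
python3 - <<'E'
from h import *
print(MR.inv().apply(tip()-TF))
c=capture('scene'); W=pts(c); h=cv2.cvtColor(c['image'],cv2.COLOR_RGB2HSV); M=MR.inv().apply((W-TF).reshape(-1,3)).reshape(W.shape)
m=(h[...,0]>8)&(h[...,0]<25)&(h[...,1]>90)&(M[...,2]<35)&(abs(M[...,1])<48)&(M[...,0]>0)&(M[...,0]<165)&(M[...,2]>2)
q=M[m]
for a in range(0,165,8):
    k=q[(q[:,0]>=a)&(q[:,0]<a+8)]
    if len(k): print(a,len(k),np.median(k,0).round(),k[:,1].min().round(),k[:,1].max().round())
E
```

```text
tool_pos: [667.4, 35.2, 98.0]
contact_force: [-0.3, -0.0, 1.1]
finger_force: 0.7
tool_pos: [668.1, 35.1, 97.6]
contact_force: [-2.0, -0.0, 5.3]
finger_force: 3.2
tool_pos: [668.7, 35.1, 97.4]
contact_force: [-3.3, -0.4, 9.2]
finger_force: 4.9
tool_pos: [669.3, 35.0, 97.3]
contact_force: [-4.5, -0.1, 13.1]
finger_force: 6.6
[95.00734327  5.47010349 24.85874783]
40 4 [46. 21. 12.] 15.0 30.0
48 40 [53.  5.  7.] -27.0 34.0
56 64 [61.  3. 10.] -25.0 35.0
64 49 [68.  6. 13.] -25.0 35.0
72 44 [75.  4. 15.] -23.0 36.0
80 40 [84.  3. 17.] -25.0 35.0
88 30 [ 92. -10.  18.] -28.0 37.0
96 15 [100. -14.  17.] -27.0 30.0
104 15 [108. -18.  18.] -26.0 -7.0
112 4 [115. -23.   7.] -25.0 -22.0
120 6 [123. -23.   6.] -26.0 -19.0
128 1 [132. -24.   4.] -24.0 -24.0
136 3 [142. -15.  10.] -21.0 -6.0
144 7 [150. -16.   8.] -23.0 2.0
152 5 [154. -12.   4.] -24.0 -5.0
```

```bash
python3 -m handwheel '[[[0,0,0],[-0.003,0,-0.0029],0],[[0,0,0],[-0.0068,0,-0.0042],0],[[0,0,0],[-0.0106,0,-0.0056],0],[[0,0,0],[-0.0145,0,-0.007],0],[[0,0,0],[-0.0183,0,-0.0083],0],[[0,0,0],[-0.0221,0,-0.0098],0]]' | grep -E "tool_pos|force"
cat >> h.py <<'E'
def prof(n='scene'):
    print(n,'tip',MR.inv().apply(tip()-TF).round(1)); c=capture(n); W=pts(c); h=cv2.cvtColor(c['image'],cv2.COLOR_RGB2HSV); M=MR.inv().apply((W-TF).reshape(-1,3)).reshape(W.shape)
    m=(h[...,0]>8)&(h[...,0]<25)&(h[...,1]>90)&(M[...,2]<35)&(abs(M[...,1])<50)&(M[...,0]>-120)&(M[...,0]<165)&(M[...,2]>np.where(M[...,0]>0,2,-92)); q=M[m]
    for a in range(-120,165,10):
        k=q[(q[:,0]>=a)&(q[:,0]<a+10)]
        if len(k)>2: print(a,len(k),np.median(k,0).round().astype(int),k[:,1].min().round(),k[:,1].max().round())
E
python3 -c "
from h import *
prof()"
```

```text
tool_pos: [643.3, 33.4, 91.9]
contact_force: [-0.3, 0.5, 0.3]
finger_force: 0.0
scene tip [69.1  5.7 19.6]
20 19 [28 16  7] -23.0 33.0
30 56 [35  3  7] -26.0 33.0
40 49 [45  6  8] -26.0 33.0
50 44 [54 -1  9] -25.0 35.0
60 32 [65 -1  8] -23.0 36.0
70 22 [75 -4  6] -23.0 37.0
80 16 [ 85 -13   6] -23.0 32.0
90 9 [ 96 -13   5] -24.0 -0.0
100 6 [107 -10  13] -15.0 -4.0
110 11 [114 -18   7] -26.0 -5.0
130 4 [139  -9  11] -19.0 -3.0
140 7 [143 -12   9] -17.0 -3.0
150 7 [155 -13   5] -19.0 4.0
```

```bash
python3 -m handwheel '[[[0,0,0],[-0.0015,0,0.0026],0],[[0,0,0],[-0.0015,0,0.0026],0]]' | grep -E "tool_pos|force"
python3 -m handwheel '[[[0,0,0],[-0.0007,0,0.0013],0],[[0,0,0],[-0.0007,0,0.0013],0]]' | grep -E "tool_pos|force"
```

```text
tool_pos: [643.0, 33.6, 88.0]
contact_force: [-0.3, -0.0, 2.2]
finger_force: 1.0
tool_pos: [644.0, 33.5, 87.8]
contact_force: [-0.9, -1.0, 5.1]
finger_force: 2.8
```

Light contact (5 N). Dragging 65 mm towards the flap.

```bash
python3 -m handwheel '[[[0,0,0],[-0.0052,0,-0.003],0],[[0,0,0],[-0.0113,0,-0.0065],0],[[0,0,0],[-0.0173,0,-0.01],0],[[0,0,0],[-0.0234,0,-0.0135],0],[[0,0,0],[-0.0294,0,-0.017],0],[[0,0,0],[-0.0355,0,-0.0205],0],[[0,0,0],[-0.0416,0,-0.024],0],[[0,0,0],[-0.0476,0,-0.0275],0],[[0,0,0],[-0.0537,0,-0.031],0],[[0,0,0],[-0.0597,0,-0.0345],0]]' | grep -E "tool_pos|force"
python3 -c "
from h import *
prof();prof('wrist')"
```

```text
tool_pos: [574.1, 27.9, 90.1]
contact_force: [-0.6, 0.4, 0.2]
finger_force: 0.0
scene tip [-0.1  4.8 17.9]
-40 16 [-32  18 -14] -14.0 31.0
-30 106 [-25   2 -11] -27.0 34.0
-20 106 [-15   4  -2] -27.0 33.0
-10 69 [-6 -3  7] -25.0 35.0
0 28 [  3 -14  11] -25.0 34.0
10 8 [ 16 -17  21] -23.0 -7.0
90 14 [96 -3  7] -18.0 6.0
100 19 [103  -7   8] -19.0 8.0
110 3 [113 -11   4] -16.0 -8.0
130 7 [137   6  11] -1.0 23.0
140 12 [146  12   8] -10.0 34.0
150 15 [152   2   5] -15.0 33.0
wrist tip [-0.8  5.  17.9]
-60 22 [-54   8 -91] 5.0 12.0
-40 32 [-34   6 -21] 6.0 7.0
-30 8 [-29   6 -12] 6.0 7.0
-10 54 [-4  6 19] 5.0 7.0
0 788 [ 6 -8 14] -24.0 40.0
80 287 [89 21  4] -19.0 35.0
90 2215 [95  4  4] -29.0 35.0
100 2301 [105   4   6] -28.0 36.0
110 1976 [115   4   7] -27.0 37.0
120 1680 [125   6   7] -27.0 38.0
130 1599 [135   6   6] -26.0 38.0
140 1570 [145   8   4] -25.0 39.0
150 447 [151  -5   4] -25.0 38.0
```

```bash
python3 -m handwheel '[[[0,0,0],[0.01,0,-0.0173],0],[[0,0,0],[0.015,0,-0.026],0],[[0,0,0],[0.015,0,-0.026],0],[[0,0,0],[0.015,0,-0.026],0]]' | grep -E "tool_pos|force"
python3 -c "
from h import *
prof();prof('top'); go(mach(121,5,30),30,4); go(mach(121,5,20),30,4)"
```

```text
tool_pos: [575.6, 27.7, 120.7]
contact_force: [-0.8, -0.9, -0.3]
finger_force: 0.0
scene tip [ 1.3  4.5 48.5]
110 22 [115   4  11] -9.0 13.0
120 13 [125  -1  12] -8.0 12.0
130 13 [134   4  11] -9.0 18.0
140 10 [146   8   7] -5.0 20.0
150 6 [152   9   5] -4.0 18.0
top tip [ 1.   4.5 48. ]
80 3 [89 25  6] 23.0 28.0
90 79 [96  5  7] -28.0 33.0
100 101 [105   2   8] -28.0 35.0
110 86 [115   4   9] -27.0 35.0
120 90 [125   6   9] -27.0 37.0
130 91 [135   5   8] -25.0 36.0
140 84 [145   5   6] -26.0 38.0
150 28 [152   1   6] -23.0 33.0
[-0.5, 0.3, -0.1] [0.0956, 0.0004, 0.075] rows 3 dp [119.9   8.5 -17.8]
[-0.5, 0.3, -0.1] [0.0906, 0.0005, 0.0837] rows 3 dp [119.9   8.5 -27.8]
```

```bash
python3 -m handwheel '[[[0,0,0],[0.035,0,0.0276],0],[[0,0,0],[0.07,0,0.0551],0],[[0,0,0],[0.105,0,0.0827],0],[[0,0,0],[0.105,0,0.0827],0],[[0,0,0],[0.105,0,0.0827],0],[[0,0,0],[0.102,0,0.0879],0],[[0,0,0],[0.1005,0,0.0905],0],[[0,0,0],[0.1005,0,0.0905],0]]' | grep -E "tool_pos|force"
python3 -m handwheel '[[[0,0,0],[-0.0005,0,0.0009],0],[[0,0,0],[-0.0005,0,0.0009],0]]' | grep -E "tool_pos|force"
python3 -c "
from h import *
print(MR.inv().apply(tip()-TF))"
```

```text
tool_pos: [706.3, 37.4, 91.7]
contact_force: [-1.0, 0.0, -0.5]
finger_force: 0.0
tool_pos: [707.3, 37.3, 91.5]
contact_force: [0.3, -0.2, 0.7]
finger_force: 0.0
[133.43220666   4.99144966  19.27383557]
```

```bash
python3 -m handwheel '[[[0,0,0],[-0.0012,0,0.0022],0],[[0,0,0],[-0.0012,0,0.0022],0]]' | grep -E "tool_pos|force"
python3 -m handwheel '[[[0,0,0],[-0.0005,0,0.0009],0],[[0,0,0],[-0.0005,0,0.0009],0]]' | grep -E "tool_pos|force"
python3 -m handwheel '[[[0,0,0],[-0.0005,0,0.0009],0],[[0,0,0],[-0.0005,0,0.0009],0]]' | grep -E "tool_pos|force"
```

```text
tool_pos: [707.3, 37.4, 88.5]
contact_force: [0.4, 0.2, -1.0]
finger_force: 0.1
tool_pos: [707.7, 37.4, 88.0]
contact_force: [-0.7, 0.7, 2.3]
finger_force: 1.0
tool_pos: [708.2, 37.4, 87.7]
contact_force: [-1.8, 0.6, 4.7]
finger_force: 2.5
```

```bash
python3 -m handwheel '[[[0,0,0],[-0.0043,0,-0.0025],0],[[0,0,0],[-0.0104,0,-0.006],0],[[0,0,0],[-0.0165,0,-0.0095],0],[[0,0,0],[-0.0225,0,-0.013],0],[[0,0,0],[-0.0286,0,-0.0165],0],[[0,0,0],[-0.0346,0,-0.02],0],[[0,0,0],[-0.0407,0,-0.0235],0],[[0,0,0],[-0.0468,0,-0.027],0]]' | grep -E "tool_pos|force"
python3 -c "
from h import *
prof();prof('wrist')"
```

```text
tool_pos: [653.6, 33.3, 87.6]
contact_force: [1.6, 0.4, 5.3]
finger_force: 2.7
scene tip [79.5  4.7 15.3]
30 12 [38  6  8] -30.0 31.0
40 45 [45  3  7] -29.0 29.0
50 57 [54  1  8] -29.0 31.0
60 38 [64  4  8] -25.0 33.0
70 26 [73 -9  8] -27.0 34.0
80 17 [ 84 -13   6] -26.0 35.0
90 9 [ 93 -16   5] -22.0 -6.0
100 3 [101  -8   4] -17.0 -4.0
wrist tip [78.7  4.8 15.2]
30 60 [39  7  4] 5.0 9.0
40 75 [42  6  5] -49.0 9.0
50 15 [51  6  8] 6.0 6.0
60 6 [69  6 15] 6.0 6.0
70 56 [76  6 16] 5.0 7.0
80 1189 [88  6  4] -25.0 39.0
90 2262 [94  2  4] -25.0 39.0
100 9 [100 -22   4] -24.0 -20.0
```

```bash
python3 -m handwheel '[[[0,0,0],[-0.0061,0,-0.0035],0],[[0,0,0],[-0.013,0,-0.0075],0],[[0,0,0],[-0.0199,0,-0.0115],0],[[0,0,0],[-0.0268,0,-0.0155],0],[[0,0,0],[-0.0338,0,-0.0195],0],[[0,0,0],[-0.0407,0,-0.0235],0],[[0,0,0],[-0.0476,0,-0.0275],0],[[0,0,0],[-0.0545,0,-0.0315],0],[[0,0,0],[-0.0615,0,-0.0355],0],[[0,0,0],[-0.0667,0,-0.0385],0]]' | grep -E "tool_pos|force"
python3 -m handwheel '[[[0,0,0],[0.01,0,-0.0173],0],[[0,0,0],[0.02,0,-0.035],0],[[0,0,0],[0.03,0,-0.052],0],[[0,0,0],[0.03,0,-0.052],0]]' | grep -E "tool_pos|force"
python3 -c "
from h import *
prof();prof('wrist');prof('top')"
```

```text
tool_pos: [575.2, 27.8, 87.7]
contact_force: [-0.7, -0.4, -0.2]
finger_force: 0.0
tool_pos: [577.9, 27.0, 150.3]
contact_force: [0.9, 0.1, -0.6]
finger_force: 0.0
scene tip [ 3.6  3.6 78.1]
-70 17 [-63  10 -65] -24.0 32.0
-60 26 [-57   0 -69] -25.0 34.0
wrist tip [ 2.9  3.9 76.5]
-60 67 [-56   8 -91] 0.0 12.0
top tip [ 2.3  4.  75.4]
```

```bash
python3 -c "
from h import *
go(mach(-37,102,85),0,4)"
```

```text
[-0.6, -29.5, 0.1] [-0.0449, -0.0979, -0.0313] rows 4 dp [-61.6  93.6   6. ]
```

```bash
python3 -m handwheel '[[[0,0,0],[0,0,-0.02],0],[[-0.6,-29.5,0],[-0.045,-0.098,-0.031],0.1],[[-0.6,-29.5,0],[-0.045,-0.098,-0.031],0.2],[[-0.6,-29.5,0],[-0.045,-0.098,-0.031],0.4],[[-0.6,-29.5,0],[-0.045,-0.098,-0.031],0.4],[[-0.6,-29.5,0],[-0.045,-0.098,-0.031],0.4],[[-0.6,-29.5,0],[-0.045,-0.098,-0.031],0.4],[[-0.6,-29.5,0],[-0.045,-0.098,-0.031],0.4],[[-0.6,-29.5,0],[-0.045,-0.098,-0.031],0.4]]'
python3 - <<'E'
from h import *
print(tip())
c=snap('wrist','w5'); W=pts(c); h=cv2.cvtColor(c['image'],cv2.COLOR_RGB2HSV); m=((h[...,0]<8)|(h[...,0]>172))&(h[...,1]>150)&(W[...,2]>105)&(W[...,2]<160)&(abs(W[...,1]-121)<40)
print('ball',np.nanmedian(W[m],0),m.sum(),np.nanmin(W[m],0),np.nanmax(W[m],0))
prof('scene'); prof('top')
go(mach(-37,102,14),0,4)
E
```

```text
time: 29.7
tool_pos: [515.1, 120.3, 153.9]
tcp_rot: [3.14, -0.003, 0.07]
contact_force: [-0.2, 0.4, -0.1]
grip_width: 36.6
finger_force: 0.0
[515.0152175  120.34139377 185.8906755 ]
ball [516.27751237 122.26494478 138.2650469 ] 910 [506.13755529 113.04013018 129.39814517] [523.72518118 131.31705935 142.32751201]
scene tip [-36.5 101.5  86.2]
-70 22 [-63   3 -65] -27.0 34.0
-60 20 [-56   7 -68] -19.0 34.0
top tip [-36.3 101.5  86.3]
-120 44 [-112    3  -66] -26.0 35.0
-110 96 [-105    4  -66] -26.0 34.0
-100 97 [-94   5 -66] -27.0 37.0
-90 79 [-85   4 -64] -27.0 36.0
-80 92 [-75   6 -65] -25.0 39.0
-70 92 [-65   3 -67] -26.0 39.0
-60 54 [-57   4 -68] -26.0 41.0
[0.1, -0.2, 0.0] [-0.0012, -0.0006, 0.0724] rows 2 dp [ -1.    0.4 -72.4]
```

All three sachets lie stacked in the tote. Gripping the ball and swinging it back.

```bash
python3 -m handwheel '[[[0,0,0],[0,-0.0015,0.035],0.4],[[0,0,0],[0,-0.0015,0.062],0.4],[[0,0,0],[0,-0.0015,0.072],0.4],[[0,0,0],[0,-0.0015,0.072],0.4],[[0,0,0],[0,-0.0015,0.072],0],[[0,0,0],[0,-0.0015,0.072],0],[[0,0,0],[0,-0.0015,0.072],0],[[0,0,0],[0,-0.0015,0.072],0],[[0,0,0],[0,-0.0015,0.072],0]]'
python3 -m handwheel '[[[0,0,0],[0.0062,0,-0.0053],0],[[0,0,0],[0.0132,0,-0.0095],0],[[0,0,0],[0.0207,0,-0.0127],0],[[0,0,0],[0.0287,0,-0.0146],0],[[0,0,0],[0.0368,0,-0.0152],0],[[0,0,0],[0.0449,0,-0.0146],0],[[0,0,0],[0.0529,0,-0.0127],0],[[0,0,0],[0.0604,0,-0.0095],0],[[0,0,0],[0.0674,0,-0.0053],0],[[0,0,0],[0.0736,0,0],0],[[0,0,0],[0.075,0,0.0015],0],[[0,0,0],[0.075,0,0.0015],0]]'
python3 -c "
from h import *
print(tip(),MR.inv().apply(tip()-TF))"
```

```text
time: 30.75
tool_pos: [517.2, 121.1, 83.4]
tcp_rot: [3.138, -0.005, 0.071]
contact_force: [0.0, -4.7, 2.3]
grip_width: 18.2
finger_force: 30.0
time: 31.95
tool_pos: [594.3, 126.5, 83.2]
tcp_rot: [3.138, -0.01, 0.071]
contact_force: [5.3, -3.9, 5.0]
grip_width: 17.4
finger_force: 30.1
[593.99888575 126.60026963 115.19329576] [ 42.53037234 102.18241204  15.19329576]
```

```bash
python3 -m handwheel '[[[0,0,0],[0.001,0,0.0015],0],[[0,0,0],[0.0015,0,0.003],0],[[0,0,0],[0.0015,0,0.003],0]]'
python3 - <<'E'
from h import *
print(MR.inv().apply(tip()-TF))
c=snap('top','t7'); W=pts(c); M=MR.inv().apply((W-TF).reshape(-1,3)).reshape(W.shape)
for u in (268,280,292): print(u,[M[v,u].round(0)[[0,2]].tolist() for v in range(228,246,2)])
print('initial'); c=dict(np.load('pics/top0.npz')); W=pts(c); M=MR.inv().apply((W-TF).reshape(-1,3)).reshape(W.shape)
for u in (268,280,292): print(u,[M[v,u].round(0)[[0,2]].tolist() for v in range(228,246,2)])
E
```

```text
time: 32.25
tool_pos: [596.9, 126.7, 81.1]
tcp_rot: [3.139, -0.013, 0.071]
contact_force: [7.1, -3.7, 7.4]
grip_width: 16.4
finger_force: 30.2
[ 44.95833991 102.18867437  13.11704988]
268 [[10.0, -3.0], [4.0, 1.0], [-1.0, 3.0], [-7.0, 8.0], [-12.0, 10.0], [-17.0, 11.0], [-24.0, 21.0], [-29.0, 30.0], [-34.0, 28.0]]
280 [[7.0, 1.0], [3.0, -1.0], [-3.0, 3.0], [-8.0, 5.0], [-14.0, 15.0], [-20.0, 20.0], [-26.0, 25.0], [-31.0, 33.0], [-36.0, 27.0]]
292 [[6.0, -2.0], [1.0, 1.0], [-4.0, 0.0], [-10.0, 9.0], [-16.0, 12.0], [-22.0, 20.0], [-27.0, 26.0], [-33.0, 30.0], [-26.0, -86.0]]
initial
268 [[8.0, 9.0], [3.0, 9.0], [-1.0, -3.0], [-7.0, 7.0], [-12.0, 10.0], [-19.0, 22.0], [-24.0, 26.0], [-30.0, 37.0], [-20.0, -106.0]]
280 [[7.0, 3.0], [2.0, 0.0], [-3.0, 4.0], [-9.0, 8.0], [-15.0, 16.0], [-21.0, 25.0], [-27.0, 34.0], [-32.0, 36.0], [-23.0, -95.0]]
292 [[6.0, -4.0], [1.0, -2.0], [-5.0, 3.0], [-10.0, 7.0], [-16.0, 17.0], [-22.0, 18.0], [-28.0, 33.0], [-33.0, 30.0], [-24.0, -98.0]]
```

```bash
python3 -m handwheel '[[[0,0,0],[0,0,0],0.4],[[0,0,0],[0,0,0],0.4],[[0,0,0],[0,0,0],0.4],[[0,0,0],[0,0,0],0.4],[[0,0,0],[0,0,0],0.4],[[0,0,0],[0,0,-0.03],0.4],[[0,0,0],[-0.02,0,-0.06],0.2],[[0,0,0],[-0.055,0,-0.06],0],[[0,0,0],[-0.055,0,-0.06],0],[[0,0,0],[-0.055,0,-0.06],0],[[0,0,0],[-0.055,0,-0.06],0]]'
python3 - <<'E'
from h import *
print(MR.inv().apply(tip()-TF))
def ball(c):
    W=pts(c); h=cv2.cvtColor(c['image'],cv2.COLOR_RGB2HSV); m=((h[...,0]<8)|(h[...,0]>172))&(h[...,1]>150)&(W[...,2]>105)&(W[...,2]<160)&(abs(W[...,1]-125)<30)&(abs(W[...,0]-560)<80)
    M=MR.inv().apply(W[m]-TF); print('ball',np.median(M,0),m.sum(),M.min(0),M.max(0))
ball(capture('wrist')); 
try: ball(dict(np.load('pics/top0.npz'))); ball(capture('top'))
except Exception as e: print(e)
c=capture('top'); W=pts(c); M=MR.inv().apply((W-TF).reshape(-1,3)).reshape(W.shape)
for nm,M in (('now',M),('init',MR.inv().apply((pts(dict(np.load('pics/top0.npz')))-TF).reshape(-1,3)).reshape(W.shape))):
    q=M[228:250,262:304].reshape(-1,3); q=q[(q[:,0]<-6)&(q[:,2]>3)&(abs(q[:,1])<46)]; f=np.polyfit(q[:,0],q[:,2],1); print(nm,len(q),np.degrees(np.arctan(-f[0])),q.min(0),q.max(0))
E
```

```text
time: 33.4
tool_pos: [538.2, 123.8, 137.6]
tcp_rot: [3.14, -0.003, 0.071]
contact_force: [-0.3, 0.7, 0.7]
grip_width: 2.4
finger_force: 0.0
[-13.44246533 103.34068397  69.55877146]
ball [ 34.27943663 103.0034799   40.65859565] 1278 [24.66020649 93.84213504 32.84676417] [ 42.78631856 112.43725865  44.64612751]
ball [ 36.27496435 101.84391402  39.11774216] 49 [27.46025422 92.86460508 31.58134509] [ 44.94484039 109.47542086  47.96930656]
zero-size array to reduction operation minimum which has no identity
now 516 74.17607687415047 [-50.6477274  -45.92475022   3.77748626] [ -6.04525832  44.90229415 184.66492573]
init 375 46.795401782451776 [-34.80212303 -44.96023756   4.05233545] [-6.16191817 45.18956616 41.31465072]
  return _methods._mean(a, axis=axis, dtype=dtype,
  ret = um.true_divide(
```

```bash
python3 -m handwheel '[[[0,0,0],[0.021,0,0.005],0],[[0,0,0],[0.021,0,0.025],0],[[0,0,0],[0.021,0,0.04],0],[[0,0,0],[0.021,0,0.04],0],[[0,0,0],[0.021,0,0.04],0]]'
python3 -m handwheel '[[[0,0,0],[0.002,0,0.0005],0],[[0,0,0],[0.004,0,0.001],0],[[0,0,0],[0.006,0,0.002],0],[[0,0,0],[0.008,0,0.003],0],[[0,0,0],[0.008,0,0.003],0]]'
python3 -c "
from h import *
print(MR.inv().apply(tip()-TF))"
```

```text
time: 34.05
tool_pos: [558.8, 125.2, 97.6]
tcp_rot: [3.14, -0.002, 0.071]
contact_force: [-0.1, 0.6, 0.4]
grip_width: 0.4
finger_force: 0.0
time: 34.55
tool_pos: [566.7, 125.7, 94.8]
tcp_rot: [3.14, -0.003, 0.071]
contact_force: [-1.0, 0.9, 0.8]
grip_width: 0.5
finger_force: 0.5
[ 15.15342451 103.26164141  26.78581738]
```

```bash
python3 -m handwheel '[[[0,0,0],[0.001,0,0.001],0],[[0,0,0],[0.002,0,0.002],0],[[0,0,0],[0.002,0,0.002],0]]' | grep -E "tool_pos|force"
python3 -m handwheel '[[[0,0,0],[0.001,0,0.0005],0],[[0,0,0],[0.002,0,0.001],0],[[0,0,0],[0.002,0,0.001],0]]' | grep -E "tool_pos|force"
python3 -m handwheel '[[[0,0,0],[0.001,0,0.0005],0],[[0,0,0],[0.0015,0,0.0005],0],[[0,0,0],[0.0015,0,0.0005],0]]' | grep -E "tool_pos|force"
python3 -c "
from h import *
print(MR.inv().apply(tip()-TF))"
```

```text
tool_pos: [568.0, 125.8, 93.1]
contact_force: [-4.4, 0.1, 5.6]
finger_force: 3.7
tool_pos: [568.4, 125.5, 92.6]
contact_force: [-10.9, -2.6, 13.8]
finger_force: 8.5
tool_pos: [568.6, 125.4, 92.3]
contact_force: [-14.8, -4.3, 16.6]
finger_force: 12.0
[ 17.20848241 102.83409232  24.25902031]
```

```bash
python3 -m handwheel '[[[0,0,0],[-0.006,0,-0.006],0],[[0,0,0],[-0.012,0,-0.03],0],[[0,0,0],[-0.02,0,-0.08],0],[[0,0,0],[-0.06,0.03,-0.12],0],[[0,0,0],[-0.1,0.07,-0.14],0],[[0,0,0],[-0.12,0.12,-0.14],0],[[0,0,0],[-0.13,0.17,-0.14],0],[[0,0,0],[-0.13,0.22,-0.14],0],[[0,0,0],[-0.13,0.27,-0.14],0],[[0,0,0],[-0.13,0.3,-0.14],0],[[0,0,0],[-0.13,0.3,-0.14],0],[[0,0,0],[-0.13,0.3,-0.14],0]]'
python3 - <<'E'
from h import *
c=snap('top','t8'); toteyaw(c); print(tote(c)); toteyaw(dict(np.load('pics/t3.npz'))); prof('top')
for nm,c in (('now',c),('init',dict(np.load('pics/top0.npz')))):
    W=pts(c); h=cv2.cvtColor(c['image'],cv2.COLOR_RGB2HSV); m=((h[...,0]<8)|(h[...,0]>172))&(h[...,1]>150)&(W[...,2]>105)&(W[...,2]<160)&(abs(W[...,1]-125)<30)&(abs(W[...,0]-560)<80)
    M=MR.inv().apply(W[m]-TF); print(nm,'ball',np.median(M,0),m.sum(),M.min(0),M.max(0))
    M=MR.inv().apply((W-TF).reshape(-1,3)).reshape(W.shape)
    q=M[228:250,262:304].reshape(-1,3); q=q[(q[:,0]<-6)&(q[:,2]>3)&(q[:,2]<60)&(abs(q[:,1])<46)]; f=np.polyfit(q[:,0],q[:,2],1); print(len(q),np.degrees(np.arctan(-f[0])),q.min(0),np.percentile(q[:,2],98))
s=capture('scene')['image'][180:330,230:430]
cv2.imwrite('pics/fin.png',np.hstack([cv2.resize(c0,(400,400)) for c0 in (np.load('pics/t8.npz')['image'][150:310,200:360],cv2.resize(s,(400,400)))])[:,:,::-1])
E
```

```text
time: 36.65
tool_pos: [463.0, -183.2, 231.0]
tcp_rot: [3.14, -0.003, 0.068]
contact_force: [-0.0, 1.0, -0.7]
grip_width: 0.4
finger_force: 0.0
near yaw 4.18 x at y=18: 433.9 74 76
far yaw 7.35 x at y=18: 495.3 76 76
((497.68255615234375, 15.903579711914062), (129.49444580078125, 188.59539794921875), 4.060543060302734)
near yaw 4.13 x at y=18: 433.9 74 76
far yaw 7.41 x at y=18: 495.3 76 76
top tip [-109.7 -196.4  163.1]
-120 42 [-112    2  -68] -26.0 35.0
-110 96 [-105    4  -67] -26.0 34.0
-100 94 [-95   6 -65] -27.0 37.0
-90 81 [-85   4 -65] -27.0 36.0
-80 91 [-75   6 -65] -25.0 39.0
-70 94 [-65   6 -67] -26.0 39.0
-60 54 [-57   3 -69] -26.0 41.0
now ball [ 35.64219626 101.80225456  40.48654565] 47 [27.64122244 93.1569897  31.07065075] [ 45.03470566 109.83770857  46.79783849]
377 46.59264184636939 [-34.76776972 -44.96020834   3.6041748 ] 37.43890974937962
init ball [ 36.27496435 101.84391402  39.11774216] 49 [27.46025422 92.86460508 31.58134509] [ 44.94484039 109.47542086  47.96930656]
375 46.795401782451776 [-34.80212303 -44.96023756   4.05233545] 37.103718066067046
```

View pics/fin.png

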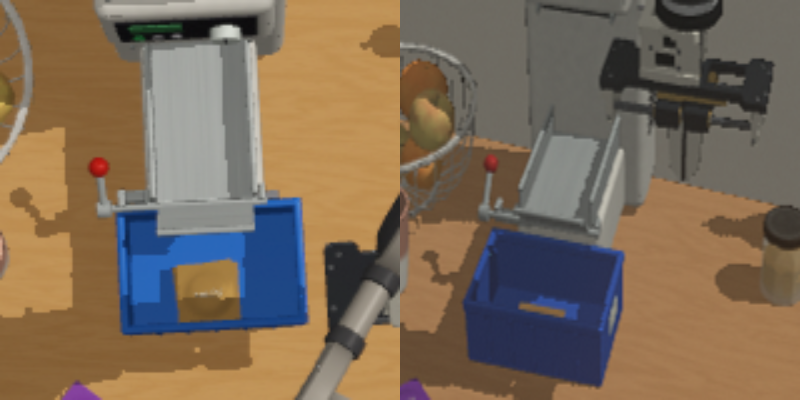

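The final view shows the tray empty, the flap and lever back at their starting pose, the tote square on the dock and the sachets stacked at about (207,290). Handing in.

```bash
python3 -c "
from plant import close_job; print(close_job())"
```

```text
the job is handed in; nothing more can be done
None
```

I handed the job in at about 37 s: all three sachets are in the docked tote, the flap measures fully up again, and I did not touch the mug or the jars. Raking forces were about 5 N, with one brief press of 13 N on the top sachet. The tote sits about 1.5 mm off centre on the plate.

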